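# Put the fermenting jars back on their own slates

### The job

The three jars of fermenting cabbage stand on the wrong slates: park one on the empty wooden board and shift them round until each stands, let go, on the slate of its own shape (round on round, square on square, oblong on oblong), centred and, for the square and oblong ones, lined up with the slate's edges. Keep the jars upright and set them down gently, and leave the bowl, the shaker and the garlic where they are.

Things in the scene. Friction and masses are not known exactly. Their poses are not given: they have to be found in the camera images.
- round_jar: Round jar, 80 mm in diameter. Clear glass packed with pale cabbage, 70 mm tall; clamped wooden lid at 70 to 80 mm, wooden grip at 80 to 108 mm above the underside. 0.3 to 0.6 kg. Origin: centre of the underside, z up. The grip is a round knob 34 mm in diameter, on the axis. Starts upright on the square slate.
- square_jar: Square jar, 76 x 76 mm. Clear glass packed with pale cabbage, 70 mm tall; clamped wooden lid at 70 to 80 mm, wooden grip at 80 to 108 mm above the underside. 0.3 to 0.6 kg. Origin: centre of the underside, z up. The grip is a square block 28 x 28 mm, at the centre, sides parallel to the jar's; x and y along the sides. Starts upright on the oblong slate.
- oblong_jar: Oblong jar, 112 mm along its x by 58 mm along its y. Clear glass packed with pale cabbage, 70 mm tall; clamped wooden lid at 70 to 80 mm, wooden grip at 80 to 108 mm above the underside. 0.3 to 0.6 kg. Origin: centre of the underside, z up. The grip is a bar 56 mm long (x) and 22 mm thick (y), at the centre. Starts upright on the round slate.
- round_slate: Round slate, 120 mm in diameter. Mid-grey stone slab, 8 mm thick, fixed flat on the table. Origin: centre of its underside (z = 0). At the start a jar of another shape stands on it.
- square_slate: Square slate, 110 x 110 mm, x and y along its sides. Mid-grey stone slab, 8 mm thick, fixed flat on the table. Origin: centre of its underside (z = 0). At the start a jar of another shape stands on it.
- oblong_slate: Oblong slate, 150 mm along its x by 95 mm along its y. Mid-grey stone slab, 8 mm thick, fixed flat on the table. Origin: centre of its underside (z = 0). At the start a jar of another shape stands on it.
- spare_board: The empty spot: a small brown wooden board, 125 x 125 mm and 12 mm thick, with a stub handle 36 mm wide that reaches 104 mm from the centre along -x. Fixed to the table. Origin: centre of the underside of the square part (on the table top), its top is 12 mm above. Nothing stands on it at the start.
- bowl: Bystander: dark blue-grey bowl of cabbage leaves, 104 mm across the rim, 40 mm tall (leaves up to about 60 mm). Loose. Origin: centre of the underside.
- shaker: Bystander: white spice shaker with a steel cap, 46 mm in diameter, 85 mm tall. Loose. Origin: centre of the underside.
- garlic: Bystander: off-white garlic bulb, 54 mm in diameter, 52 mm tall. Loose. Origin: centre of the underside.
Things that resemble listed ones, but are neither listed nor needed, are in the scene too. What is shaped like the oblong_jar but pink or red is not meant.

How it is judged:
By the outcome, as a careful person would: the job done as asked, in the order asked, and still so for the second after the job is handed in, with the robot touching nothing.
It also fails if it takes over 120 s, if anything falls off the work surface, if the arm or the gripper's body presses on something with over 40 N, if the wrist force passes 120 N, or if a joint passes its speed limit or range.

### The arm

A 6-joint arm with a two-finger parallel gripper is mounted at the origin on the work surface. World frame = base frame: x ahead of the robot, y to its left, z up, the work surface at z = 0. Lengths are in mm, angles in rad, forces in N, time in s.
With the tool pointing down it reaches from about 250 to 725 mm from the base axis. Payload 4 kg.
Tool frame: the origin (TCP) lies midway between the tips of the shut fingers; the grasp point (between the pads) lies 19 mm behind it; z points along the fingers, y is the line along which they close (so a half turn about z gives the same grasp; the last joint's range is limited). The gripper opens to 85 mm and grips with 20 to 120 N. Pads are 22 mm wide; open, the fingers measure 114 mm over their backs; the gripper's body (76 mm by 85 mm) begins 54 mm behind the grasp point. The pads swing forward as they close: fully open they stand 13 mm farther back than shut.
Start: joints at [-1.197, 0.241, 0.005, 1.335, 0, 1.571], TCP at [182.576, -465.473, 231.306] pointing down, gripper open.
Joint ranges: [-2.72, 2.72], [-1.05, 1.87], [-1.09, 1.28], [-1.99, 2.15], [-1.42, 1.44], [-3.14, 3.14]. Speed limits (rad/s): [2.79, 2.79, 3.14, 3.14, 3.14, 3.14].

### API

Orientations are given as a 3x3 rotation matrix whose columns are the frame's x, y, z axes.
In Python, from rig import observe, grab_frame, close_job gives the robot as it stands. The module is installed in compiled form; this text tells all that it offers.
- The arm moves only by the tool apply_moves, never from a script. Its argument "deltas" is a list of rows, each an object of numbers: "tx", "ty", "tz": the shift along the tool's x, y, z in mm; "wx", "wy", "wz": the turn, a rotation vector about the tool's x, y, z in degrees. A call has exactly 10 rows; each row shifts and turns the commanded pose from where the row before left it, along the tool's axes as they then stand; what a row does not reach is not made up. A row lasts 1/10 s, in which the tool goes at most 50 mm and 8.59 degrees, less where a joint would pass 70% of its speed; a pose out of reach is approached as far as the arm can. A call is refused whole if a number of a shift passes 50 or a number of a turn 8.59, either way. A call with a gripper value outside its range is refused whole. "gripper" is the opening, from 0 (shut) to 1 (fully open), set as the call begins (left out, the last holds). The fingers move at their own pace and stop on an object; "grip_force" is the grip in N (left out, the last holds). Time passes only in rows, so rows that do not move let the fingers close, or fill a call up. It gives the time, the measured TCP pose, the force, the opening and the grip force at its end, in the units of the state.
- observe(): the state, without advancing time (a new reading comes with each control period).
- grab_frame(name): name is "scene" or "top" or "wrist"; returns a dict with "color" (420x560x3 uint8, blue, green, red), "z_map" (420x560 float32, mm along the optical axis (not along the pixel's ray), 0 where there is no reading), "camera_matrix" (3x3 intrinsics, pixels), "world_from_camera" (4x4, takes a point from camera to world coordinates). Camera axes: x right, y up, looking along -z (the intrinsics and any distortion apply to the point x, -y, -z); pixel columns grow to the right and rows downward; lengths in mm; the calibration is good to about 2 mm. The wrist camera is an equidistant fisheye: a pixel r from the principal point sees the ray r / f radians off the axis. A picture is of the moment at which its call begins.
- close_job(): hands the job in; it is judged then, once.
The state is a dict: "t": time; "q": joint angles; "joint_vel": joint speeds; "joint_torque": joint torques, N m; "tcp_pos": TCP position; "orientation": TCP orientation; "contact_force": force on the tool from outside, world axes, zero at the start; "ft_torque": the same for the moment, N m; "gripper_width": finger opening in mm; "grip_force": force on a finger pad.
Only numpy, scipy, OpenCV 4.12 (cv2) and the standard library are available. Lean on these libraries where they do the work, as an engineer would, in place of code of your own. Each camera call takes 0.05 s, during which the arm holds its last target. There are 200 camera calls.

## Working session

There is one attempt and no reset: what is moved stays moved. The work goes in short steps, Python scripts to look and compute and a tool call to move; the robot and the scene stay as the last step left them, time stands still between calls to the robot, and variables do not carry over. Pictures are saved under pics/ and viewed, at most 14 in all, crops included, and the job is handed in when it is done.

Besides the shell and the picture viewer there is one more tool, called by a JSON object that holds its "fn" and its "kwargs". apply_moves: Moves the arm, as the interface text tells. Its arguments: {"type":"object","properties":{"deltas":{"type":"array"},"gripper":{"type":"number"},"grip_force":{"type":"number"}},"required":["deltas"]}

```bash
mkdir -p pics; ls; python3 - <<'E'
from rig import *
import cv2,numpy as np
s=observe();print(s['tcp_pos'],np.round(s['orientation'],3),s['t'])
for n in ['top','scene']:
    f=grab_frame(n);cv2.imwrite(f'pics/{n}0.png',f['color']);np.savez(f'{n}0.npz',**f)
    print(n,f['camera_matrix'],np.round(f['world_from_camera'],3))
E
```

```text
pics
[ 182.34955962 -464.89588351  230.4137716 ] [[ 0.931  0.365 -0.001]
 [ 0.365 -0.931  0.002]
 [-0.    -0.002 -1.   ]] 0.0
top [[387.80829622   0.         289.07624477]
 [  0.         387.80829622 210.15401941]
 [  0.           0.           1.        ]] [[ 2.50000e-02  9.96000e-01 -8.00000e-02  3.72314e+02]
 [-9.99000e-01  2.80000e-02  3.00000e-02  9.46940e+01]
 [ 3.20000e-02  8.00000e-02  9.96000e-01  1.14696e+03]
 [ 0.00000e+00  0.00000e+00  0.00000e+00  1.00000e+00]]
scene [[399.82606179   0.         289.97246266]
 [  0.         399.82606179 208.6680685 ]
 [  0.           0.           1.        ]] [[-4.500000e-02 -7.120000e-01  7.010000e-01  1.274799e+03]
 [ 9.990000e-01 -3.500000e-02  2.800000e-02  1.327910e+02]
 [ 4.000000e-03  7.010000e-01  7.130000e-01  9.087510e+02]
 [ 0.000000e+00  0.000000e+00  0.000000e+00  1.000000e+00]]
```

View pics/top0.png

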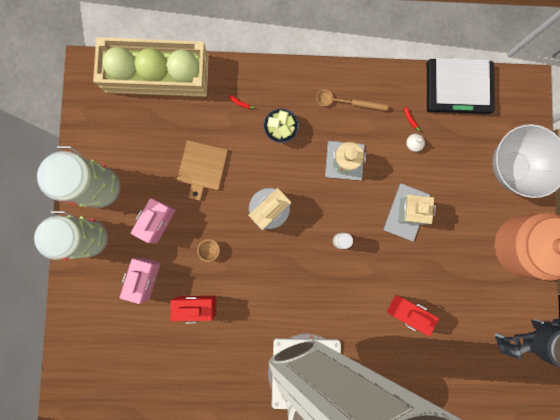

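View pics/scene0.png

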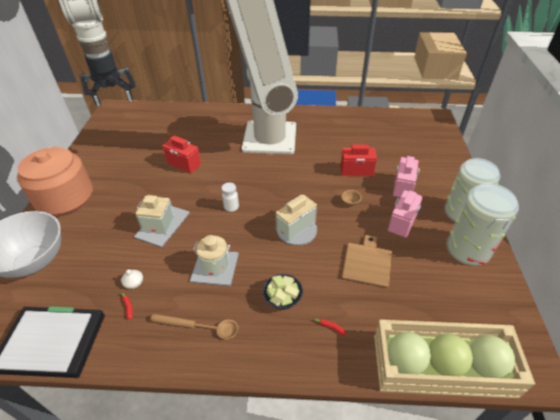

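Top view: the oblong jar is on the round slate at (269,209), the round jar on the square slate at (346,160) and the square jar on the oblong slate at (407,212). The spare board is at (204,166), the bowl at (281,126), the shaker at (343,241) and the garlic at (416,143). The pink and red cases are decoys.

```bash
cat > h.py <<'E'
import numpy as np,cv2
def ray(f,uv,fish=False):
    K=f['camera_matrix'];T=f['world_from_camera'];uv=np.atleast_2d(uv).astype(float)
    x=(uv[:,0]-K[0,2])/K[0,0];y=(uv[:,1]-K[1,2])/K[1,1]
    if fish:
        r=np.hypot(x,y)+1e-12;d=np.c_[x/r*np.sin(r),-y/r*np.sin(r),-np.cos(r)]
    else: d=np.c_[x,-y,-np.ones_like(x)]
    return T[:3,3],d@T[:3,:3].T,d
def onplane(f,uv,z,fish=False):
    o,d,_=ray(f,uv,fish);return o+d*((z-o[2])/d[:,2])[:,None]
def cloud(f,fish=False):
    h,w=f['z_map'].shape;u,v=np.meshgrid(np.arange(w),np.arange(h))
    o,d,dc=ray(f,np.c_[u.ravel(),v.ravel()],fish)
    P=o+d*(f['z_map'].ravel()/np.maximum(-dc[:,2],.02))[:,None]
    P=P.reshape(h,w,3);P[f['z_map']<=0]=np.nan;return P
def rect(pts):
    (c,s,a)=cv2.minAreaRect(np.asarray(pts,np.float32)[:,:2])
    if s[0]<s[1]: s=s[::-1];a+=90
    return np.round([c[0],c[1],s[0],s[1],(a+90)%180-90],1)
def comps(m):
    n,l,st,c=cv2.connectedComponentsWithStats(m.astype(np.uint8));return [(i,st[i],c[i],l==i) for i in range(1,n)]
E
python3 - <<'E'
from h import *
f=dict(np.load('top0.npz'));P=cloud(f);z=P[...,2]
roi={'round_slate(oblj)':(269,209),'square_slate(rndj)':(346,160),'oblong_slate(sqj)':(407,212),'board':(204,166)}
hsv=cv2.cvtColor(f['color'],cv2.COLOR_BGR2HSV)
for n,(u,v) in roi.items():
    box=np.zeros(z.shape,bool);box[v-45:v+45,u-45:u+45]=1
    print(n,'px',hsv[v-1,u-1], 'ztop',np.nanmax(z[box]))
    for lo,hi in ((102,125),(80,98),(4,17)):
        m=box&(z>lo)&(z<hi)
        if lo==4 and n!='board': m&=(hsv[...,1]<70)
        cs=[c for c in comps(m) if c[1][4]>25]
        for c in cs: print('  ',lo,hi,c[1][4],rect(P[c[3]]),'medz',np.round(np.median(z[c[3]]),1),c[2].round())
for n,p in dict(bowl=(281,126),shaker=(343,241),garlic=(416,143)).items(): print(n,P[p[1],p[0]].round())
print(np.nanmedian(z[330:340,350:380]))
E
```

```text
round_slate(oblj) px [ 20  82 245] ztop 120.02581821272997Traceback (most recent call last):
  File "<stdin>", line 12, in <module>
  File "h.py", line 17, in rect
    (c,s,a)=cv2.minAreaRect(np.asarray(pts,np.float32)[:,:2])
            ~~~~~~~~~~~~~~~^^^^^^^^^^^^^^^^^^^^^^^^^^^^^^^^^^
cv2.error: OpenCV(4.12.0) /io/opencv/modules/imgproc/src/convhull.cpp:143: error: (-215:Assertion failed) total >= 0 && (depth == CV_32F || depth == CV_32S) in function 'convexHull'
```

```bash
sed -i 's/np.float32)\[:,:2\])/np.float32)[:,:2].copy())/' h.py
cat > m0.py <<'E'
from h import *
f=dict(np.load('top0.npz'));P=cloud(f);z=P[...,2]
roi={'round_slate(oblj)':(269,209),'square_slate(rndj)':(346,160),'oblong_slate(sqj)':(407,212),'board':(204,166)}
hsv=cv2.cvtColor(f['color'],cv2.COLOR_BGR2HSV)
for n,(u,v) in roi.items():
    box=np.zeros(z.shape,bool);box[v-45:v+45,u-45:u+45]=1
    print(n,'ztop',np.nanmax(z[box]))
    for lo,hi in ((102,125),(80,98),(4,17)):
        m=box&(z>lo)&(z<hi)
        if lo==4 and n!='board': m&=(hsv[...,1]<70)
        for c in comps(m):
            if c[1][4]>25: print('  ',lo,hi,c[1][4],rect(P[c[3]]),'medz',np.round(np.median(z[c[3]]),1),c[2].round())
for n,p in dict(bowl=(281,126),shaker=(343,241),garlic=(416,143)).items(): print(n,P[p[1],p[0]].round())
print(np.nanmedian(z[330:340,350:380]))
E
python3 m0.py
```

```text
round_slate(oblj) ztop 120.02581821272997
   102 125 173 [460.2 116.1  54.8  21.1 -43.2] medz 115.4 [270. 208.]
   80 98 660 [460.6 116.1 108.6  68.3 -43.4] medz 87.6 [270. 209.]
   4 17 235 [500.6 149.3 100.3  30.8 -44.9] medz 7.7 [260. 198.]
   4 17 154 [435.   85.7  89.6  20.6 -45.3] medz 7.4 [280. 219.]
square_slate(rndj) ztop 119.8056128314995
   102 125 129 [ 614.8 -101.7   32.5   30.8  -43.6] medz 115.0 [351. 154.]
   80 98 467 [ 614.5 -101.9   76.2   74.5  -87.5] medz 87.2 [349. 156.]
   4 17 485 [ 618.3 -102.6  110.6  109.7   -3.5] medz 7.6 [340. 165.]
   4 17 28 [ 661.9 -154.    30.4   16.5   35. ] medz 7.6 [362. 147.]
oblong_slate(sqj) ztop 118.73562610187514
   102 125 125 [ 471.6 -299.4   28.9   27.4   88.2] medz 114.8 [423. 208.]
   80 98 612 [ 471.8 -299.6   86.3   74.2   84.9] medz 87.1 [419. 209.]
   4 17 815 [ 468.4 -290.   150.2   96.8  -20.2] medz 7.6 [402. 215.]
board ztop 85.33690472236049
   4 17 1953 [570.4 323.5 166.5 131.9 -10.2] medz 11.3 [202. 168.]
bowl [718.  91.   4.]
shaker [377. -87.  86.]
garlic [ 671. -307.   36.]
0.005412605990159136
```

{"fn": "apply_moves", "kwargs": {"deltas": [{"wz":8},{"wz":8},{"wz":8},{"wz":8},{"wz":8},{"wz":8},{"wz":8},{"wz":8},{"wz":0},{"wz":0}], "gripper": 1}}

```text
invalid input
```

```bash
cat > go.py <<'E'
# usage: go.py x y z psi : shift in the tool axes from the measured pose to the target
import sys,numpy as np
from rig import observe
s=observe();R=np.array(s['orientation']);p=np.array(s['tcp_pos'])
psi=np.degrees(np.arctan2(R[1,0],R[0,0]))
print('t %.1f'%s['t'],'tcp',p.round(1),'psi %.1f'%psi,'tilt',R[:2,2].round(4),'q',np.round(s['q'],2),'w %.1f'%s['gripper_width'],'F',np.round(s['contact_force'],1))
if len(sys.argv)>1:
    a=list(map(float,sys.argv[1:]));d=R.T@(np.array(a[:3])-p)
    print('shift now axes',d.round(1),'wz',round((psi-a[3]+180)%360-180,1))
    c,s_=np.cos(np.radians(a[3])),np.sin(np.radians(a[3]));Q=np.array([[c,s_,0],[s_,-c,0],[0,0,-1]])
    print('shift after turning',(Q.T@(np.array(a[:3])-p)).round(1))
E
python3 go.py 460 116 200 -43.3
```

```text
t 0.1 tcp [ 182.4 -464.9  230.5] psi 21.4 tilt [-0.0007  0.0018] q [-1.2   0.24  0.    1.34 -0.    1.57] w 85.3 F [0.4 0.1 0.2]
shift now axes [ 470.6 -439.4   31.3] wz 64.7
shift after turning [-196.4 -613.2   30.5]
```

{"fn": "apply_moves", "kwargs": {"deltas": [{"tx":0,"ty":0,"tz":0,"wx":0,"wy":0,"wz":8},{"tx":0,"ty":0,"tz":0,"wx":0,"wy":0,"wz":8},{"tx":0,"ty":0,"tz":0,"wx":0,"wy":0,"wz":8},{"tx":0,"ty":0,"tz":0,"wx":0,"wy":0,"wz":8},{"tx":0,"ty":0,"tz":0,"wx":0,"wy":0,"wz":8},{"tx":0,"ty":0,"tz":0,"wx":0,"wy":0,"wz":8},{"tx":0,"ty":0,"tz":0,"wx":0,"wy":0,"wz":8},{"tx":0,"ty":0,"tz":0,"wx":0,"wy":0,"wz":8},{"tx":0,"ty":0,"tz":0,"wx":0,"wy":0,"wz":0.7},{"tx":0,"ty":0,"tz":0,"wx":0,"wy":0,"wz":0}], "gripper": 1}}

```text
t: 1.1
tcp_pos: [182.5, -465.2, 231.0]
orientation: [[0.73, -0.684, -0.0], [-0.684, -0.73, 0.001], [-0.001, -0.0, -1.0]]
contact_force: [-0.3, -1.0, 0.2]
gripper_width: 85.7
grip_force: 0.0
```

{"fn": "apply_moves", "kwargs": {"deltas": [{"tx":-14,"ty":-44,"tz":0,"wx":0,"wy":0,"wz":0},{"tx":-14,"ty":-44,"tz":0,"wx":0,"wy":0,"wz":0},{"tx":-14,"ty":-44,"tz":0,"wx":0,"wy":0,"wz":0},{"tx":-14,"ty":-44,"tz":0,"wx":0,"wy":0,"wz":0},{"tx":-14,"ty":-44,"tz":0,"wx":0,"wy":0,"wz":0},{"tx":-14,"ty":-44,"tz":0,"wx":0,"wy":0,"wz":0},{"tx":-14,"ty":-44,"tz":0,"wx":0,"wy":0,"wz":0},{"tx":-14,"ty":-44,"tz":0,"wx":0,"wy":0,"wz":0},{"tx":-14,"ty":-44,"tz":0,"wx":0,"wy":0,"wz":0},{"tx":-14,"ty":-44,"tz":0,"wx":0,"wy":0,"wz":0}]}}

```text
t: 2.1
tcp_pos: [279.8, -155.1, 242.1]
orientation: [[0.817, -0.574, 0.066], [-0.577, -0.811, 0.096], [-0.002, -0.116, -0.993]]
contact_force: [-0.3, 0.7, -0.8]
gripper_width: 85.0
grip_force: 0.0
```

{"fn": "apply_moves", "kwargs": {"deltas": [{"tx":-14,"ty":-43,"tz":0,"wx":0,"wy":0,"wz":0},{"tx":-14,"ty":-43,"tz":0,"wx":0,"wy":0,"wz":0},{"tx":-14,"ty":-43,"tz":0,"wx":0,"wy":0,"wz":0},{"tx":-14,"ty":-44,"tz":0,"wx":0,"wy":0,"wz":0},{"tx":0,"ty":0,"tz":0,"wx":0,"wy":0,"wz":0},{"tx":0,"ty":0,"tz":0,"wx":0,"wy":0,"wz":0},{"tx":0,"ty":0,"tz":0,"wx":0,"wy":0,"wz":0},{"tx":0,"ty":0,"tz":0,"wx":0,"wy":0,"wz":0},{"tx":0,"ty":0,"tz":0,"wx":0,"wy":0,"wz":0},{"tx":0,"ty":0,"tz":0,"wx":0,"wy":0,"wz":0}]}}

```text
t: 3.1
tcp_pos: [265.5, -81.1, 267.7]
orientation: [[0.867, -0.488, 0.1], [-0.499, -0.848, 0.18], [-0.003, -0.205, -0.979]]
contact_force: [0.1, -1.0, 0.2]
gripper_width: 85.4
grip_force: 0.0
```

```bash
cat > w.py <<'E'
import sys
from h import *
from rig import *
n=sys.argv[1];f=grab_frame('wrist');cv2.imwrite(f'pics/w{n}.png',f['color']);np.savez(f'w{n}.npz',**f)
print(f['camera_matrix'].round(1).tolist(),f['world_from_camera'].round(3).tolist())
P=cloud(f,True);z=P[...,2];d=np.nan_to_num(z,nan=-99)
print('table z',np.nanmedian(z[(np.abs(z)<5)]))
for lo,hi in ((105,125),(80,98),(5,14)):
    for c in comps((d>lo)&(d<hi)):
        if c[1][4]>600: print('  ',lo,hi,c[1][4],rect(P[c[3]]),'medz',np.round(np.median(z[c[3]]),1),c[2].round())
E
python3 w.py 1; python3 go.py 460 116 200 -43.3
```

```text
[[325.2, 0.0, 284.2], [0.0, 325.2, 207.5], [0.0, 0.0, 1.0]] [[-0.488, 0.862, 0.138, 308.953], [-0.848, -0.431, -0.308, -140.953], [-0.205, -0.268, 0.941, 405.048], [0.0, 0.0, 0.0, 1.0]]
table z -2.0057605235447227
   105 125 750 [461.  116.1  57.   23.2 -44.8] medz 113.5 [ 92. 125.]
   105 125 741 [ 175.4 -292.    55.    21.8   63.2] medz 106.1 [539. 177.]
   80 98 1255 [378.7 -92.3  40.6  40.4 -30.6] medz 82.9 [276.  82.]
   80 98 2180 [459.5 114.2 110.1  63.2 -44.8] medz 85.9 [111. 122.]
   5 14 757 [ 407.7 -267.2   95.4   21.1   68.7] medz 6.0 [396.   6.]
   5 14 2779 [570.7 323.1 166.5 128.  -10.7] medz 9.8 [ 47. 130.]
   5 14 740 [434.5  88.3 110.5  25.8 -44.3] medz 6.3 [160. 123.]
   5 14 3025 [ 65.1  15.6 161.7  74.1  84.6] medz 10.1 [333. 319.]
t 3.1 tcp [265.5 -81.1 267.8] psi -29.9 tilt [0.0998 0.1796] q [-0.52 -0.24 -0.4   1.42  0.21  3.14] w 85.5 F [-0.5  0.5  0.2]
shift now axes [  70.6 -248.2  121.1] wz 13.4
shift after turning [   6.4 -276.8   67.8]
```

View pics/w1.png

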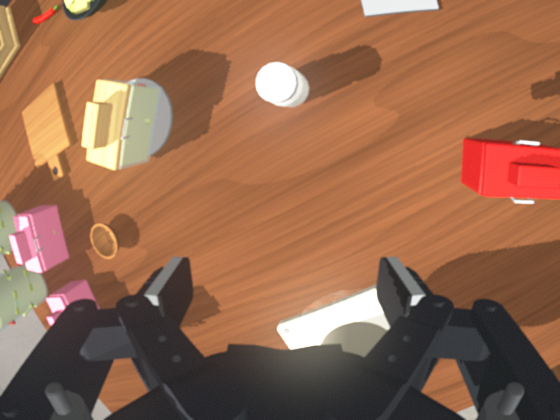

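The wrist view shows the oblong jar at (120,125), the shaker at (282,85) and the board at (50,130). Joint 6 ran into its range limit and tilted the tool, so I'll spin back and use the half-turn grasp (psi = 137°).

{"fn": "apply_moves", "kwargs": {"deltas": [{"tx":0,"ty":0,"tz":0,"wx":0,"wy":0,"wz":-8.4},{"tx":0,"ty":0,"tz":0,"wx":0,"wy":0,"wz":-8.4},{"tx":0,"ty":0,"tz":0,"wx":0,"wy":0,"wz":-8.4},{"tx":0,"ty":0,"tz":0,"wx":0,"wy":0,"wz":-8.4},{"tx":0,"ty":0,"tz":0,"wx":0,"wy":0,"wz":-8.4},{"tx":0,"ty":0,"tz":0,"wx":0,"wy":0,"wz":-8.4},{"tx":0,"ty":0,"tz":0,"wx":0,"wy":0,"wz":-8.4},{"tx":0,"ty":0,"tz":0,"wx":0,"wy":0,"wz":-8.4},{"tx":0,"ty":0,"tz":0,"wx":0,"wy":0,"wz":-8.4},{"tx":0,"ty":0,"tz":0,"wx":0,"wy":0,"wz":-8.4}]}}

```text
t: 4.15
tcp_pos: [265.5, -81.0, 267.9]
orientation: [[0.571, 0.815, 0.1], [0.795, -0.579, 0.179], [0.204, -0.023, -0.979]]
contact_force: [0.3, -0.8, 0.1]
gripper_width: 85.6
grip_force: 0.0
```

```bash
cat >> go.py <<'E'
    from scipy.spatial.transform import Rotation as Ro
    z=-np.array([0,0,1.]);v=np.cross(R[:,2],z);ang=np.arcsin(np.linalg.norm(v))
    print('untilt rotvec tool deg',np.degrees(R.T@(v/np.linalg.norm(v)*ang)).round(2),'full turn',np.degrees(Ro.from_matrix(R.T@Q).as_rotvec()).round(2))
E
python3 go.py 460 116 200 136.7
```

```text
t 4.2 tcp [265.5 -81.  267.9] psi 54.3 tilt [0.1001 0.1794] q [-0.52 -0.24 -0.4   1.42  0.21  1.67] w 85.6 F [ 0.3 -0.8  0.1]
shift now axes [253.9  45.8 121.2] wz -82.4
shift after turning [ -6.4 276.8  67.9]
untilt rotvec tool deg [ -1.32 -11.78  -0.  ] full turn [  7.37 -10.63 -81.94]
```

{"fn": "apply_moves", "kwargs": {"deltas": [{"tx":0,"ty":0,"tz":0,"wx":-0.66,"wy":-5.89,"wz":0},{"tx":0,"ty":0,"tz":0,"wx":-0.66,"wy":-5.89,"wz":0},{"tx":0,"ty":0,"tz":0,"wx":0,"wy":0,"wz":-8.4},{"tx":0,"ty":0,"tz":0,"wx":0,"wy":0,"wz":-8.4},{"tx":0,"ty":0,"tz":0,"wx":0,"wy":0,"wz":-8.4},{"tx":0,"ty":0,"tz":0,"wx":0,"wy":0,"wz":-8.4},{"tx":0,"ty":0,"tz":0,"wx":0,"wy":0,"wz":-8.4},{"tx":0,"ty":0,"tz":0,"wx":0,"wy":0,"wz":-8.4},{"tx":0,"ty":0,"tz":0,"wx":0,"wy":0,"wz":-8.4},{"tx":0,"ty":0,"tz":0,"wx":0,"wy":0,"wz":-8.4}]}}

```text
t: 5.15
tcp_pos: [265.5, -81.0, 267.9]
orientation: [[-0.525, 0.851, -0.001], [0.851, 0.525, 0.001], [0.001, -0.0, -1.0]]
contact_force: [0.4, -0.3, -0.0]
gripper_width: 85.2
grip_force: 0.0
```

```bash
python3 go.py 460 116 200 136.7
```

```text
t 5.2 tcp [265.5 -81.  267.9] psi 121.6 tilt [-0.001   0.0007] q [-0.3  -0.23 -0.37  1.43  0.    0.72] w 85.2 F [ 0.4 -0.3 -0. ]
shift now axes [ 65.6 268.9  67.8] wz -15.1
shift after turning [ -6.4 276.7  67.9]
untilt rotvec tool deg [-0.03 -0.06 -0.  ] full turn [ -0.02  -0.07 -15.05]
```

{"fn": "apply_moves", "kwargs": {"deltas": [{"tx":0,"ty":0,"tz":0,"wx":0,"wy":0,"wz":-7.5},{"tx":0,"ty":0,"tz":0,"wx":0,"wy":0,"wz":-7.6},{"tx":-1,"ty":39.5,"tz":5,"wx":0,"wy":0,"wz":0},{"tx":-1,"ty":39.5,"tz":5,"wx":0,"wy":0,"wz":0},{"tx":-1,"ty":39.5,"tz":5,"wx":0,"wy":0,"wz":0},{"tx":-1,"ty":39.5,"tz":5,"wx":0,"wy":0,"wz":0},{"tx":-1,"ty":39.5,"tz":5,"wx":0,"wy":0,"wz":0},{"tx":-1,"ty":39.5,"tz":5,"wx":0,"wy":0,"wz":0},{"tx":0,"ty":39.5,"tz":5,"wx":0,"wy":0,"wz":0},{"tx":0,"ty":0,"tz":0,"wx":0,"wy":0,"wz":0}]}}

```text
t: 6.15
tcp_pos: [462.9, 118.1, 230.9]
orientation: [[-0.727, 0.687, -0.002], [0.687, 0.727, 0.001], [0.002, -0.001, -1.0]]
contact_force: [-1.6, -0.3, 0.2]
gripper_width: 85.6
grip_force: 0.0
```

```bash
python3 w.py 2; python3 go.py 460 116 91 136.7
```

```text
[[325.2, 0.0, 284.2], [0.0, 325.2, 207.5], [0.0, 0.0, 1.0]] [[0.687, -0.701, -0.194, 411.895], [0.727, 0.662, 0.184, 164.692], [-0.001, -0.267, 0.964, 371.617], [0.0, 0.0, 0.0, 1.0]]
table z -2.0434918176211454
   105 125 1763 [462.  117.1  56.5  22.  -45. ] medz 113.8 [284. 202.]
   80 98 5350 [462.  117.4 110.1  56.1 -44.6] medz 85.9 [284. 190.]
   80 98 767 [379.2 -91.6  40.8  40.6  30.5] medz 82.8 [ 99. 269.]
   5 14 2712 [ 63.2  -2.9 186.7  67.5 -90. ] medz 10.0 [31. 45.]
   5 14 8667 [570.9 324.1 166.9 125.4 -10.7] medz 9.9 [466. 141.]
   5 14 1302 [500.  151.6 102.5  31.5 -44.3] medz 6.0 [327. 181.]
   5 14 952 [578.1 -83.6 123.   60.   56.6] medz 6.0 [244. 338.]
t 6.2 tcp [461.1 116.5 231.4] psi 136.6 tilt [-0.0035 -0.0001] q [ 0.25  0.19 -0.05  1.33  0.    1.01] w 85.4 F [-0.9  0.1  0.1]
shift now axes [ 1.000e-01 -8.000e-01  1.404e+02] wz -0.1
shift after turning [  0.5  -1.1 140.4]
untilt rotvec tool deg [-0.14 -0.14 -0.  ] full turn [-0.14 -0.14 -0.14]
```

View pics/w2.png

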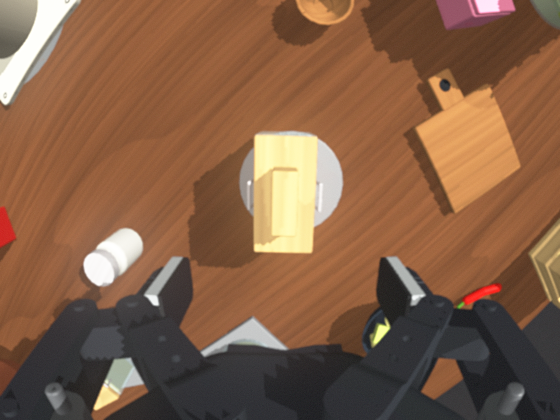

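The wrist view shows the oblong jar centred at (284,190), with its bar at (284,202), right under the gripper.

{"fn": "apply_moves", "kwargs": {"deltas": [{"tx":0,"ty":0,"tz":20,"wx":0,"wy":0,"wz":1.3},{"tx":0,"ty":0.5,"tz":20,"wx":0,"wy":0,"wz":0},{"tx":0,"ty":0,"tz":20,"wx":0,"wy":0,"wz":0},{"tx":0,"ty":0,"tz":20,"wx":0,"wy":0,"wz":0},{"tx":0,"ty":0,"tz":20,"wx":0,"wy":0,"wz":0},{"tx":0,"ty":0,"tz":15,"wx":0,"wy":0,"wz":0},{"tx":0,"ty":0,"tz":12,"wx":0,"wy":0,"wz":0},{"tx":0,"ty":0,"tz":8,"wx":0,"wy":0,"wz":0},{"tx":0,"ty":0,"tz":4,"wx":0,"wy":0,"wz":0},{"tx":0,"ty":0,"tz":0,"wx":0,"wy":0,"wz":0}]}}

```text
t: 7.2
tcp_pos: [460.3, 115.2, 93.9]
orientation: [[-0.708, 0.706, -0.001], [0.706, 0.708, 0.0], [0.001, -0.001, -1.0]]
contact_force: [0.1, -0.1, 0.6]
gripper_width: 85.1
grip_force: 0.0
```

{"fn": "apply_moves", "kwargs": {"deltas": [{"tx":0,"ty":0,"tz":0,"wx":0,"wy":0,"wz":0},{"tx":0,"ty":0,"tz":0,"wx":0,"wy":0,"wz":0},{"tx":0,"ty":0,"tz":0,"wx":0,"wy":0,"wz":0},{"tx":0,"ty":0,"tz":0,"wx":0,"wy":0,"wz":0},{"tx":0,"ty":0,"tz":0,"wx":0,"wy":0,"wz":0},{"tx":0,"ty":0,"tz":0,"wx":0,"wy":0,"wz":0},{"tx":0,"ty":0,"tz":0,"wx":0,"wy":0,"wz":0},{"tx":0,"ty":0,"tz":0,"wx":0,"wy":0,"wz":0},{"tx":0,"ty":0,"tz":0,"wx":0,"wy":0,"wz":0},{"tx":0,"ty":0,"tz":0,"wx":0,"wy":0,"wz":0}], "gripper": 0, "grip_force": 50}}

```text
t: 8.2
tcp_pos: [461.2, 116.0, 94.3]
orientation: [[-0.709, 0.706, 0.0], [0.706, 0.709, 0.001], [0.001, 0.001, -1.0]]
contact_force: [1.8, 1.9, 3.4]
gripper_width: 21.0
grip_force: 55.9
```

```bash
python3 go.py 591 320 130 169.5
```

```text
t 8.2 tcp [461.2 116.   94.3] psi 135.1 tilt [0.0003 0.0012] q [ 0.25  0.3  -0.29  0.98  0.    1.03] w 21.0 F [1.8 1.9 3.4]
shift now axes [ 52.  236.2 -35.4] wz -34.4
shift after turning [-90.4 224.3 -35.7]
untilt rotvec tool deg [ 0.06 -0.03  0.  ] full turn [ 7.000e-02 -1.000e-02 -3.438e+01]
```

{"fn": "apply_moves", "kwargs": {"deltas": [{"tx":0,"ty":0,"tz":-8,"wx":0,"wy":0,"wz":0},{"tx":0,"ty":0,"tz":-12,"wx":0,"wy":0,"wz":0},{"tx":0,"ty":0,"tz":-15,"wx":0,"wy":0,"wz":0},{"tx":0,"ty":0,"tz":0,"wx":0,"wy":0,"wz":-4},{"tx":0,"ty":0,"tz":0,"wx":0,"wy":0,"wz":-6},{"tx":0,"ty":0,"tz":0,"wx":0,"wy":0,"wz":-7},{"tx":0,"ty":0,"tz":0,"wx":0,"wy":0,"wz":-7},{"tx":0,"ty":0,"tz":0,"wx":0,"wy":0,"wz":-6},{"tx":0,"ty":0,"tz":0,"wx":0,"wy":0,"wz":-4.2},{"tx":0,"ty":0,"tz":0,"wx":0,"wy":0,"wz":0}]}}

```text
t: 9.2
tcp_pos: [458.8, 114.9, 127.7]
orientation: [[-0.983, 0.186, -0.005], [0.186, 0.983, -0.001], [0.005, -0.002, -1.0]]
contact_force: [-0.6, -0.4, -5.5]
gripper_width: 20.8
grip_force: 54.8
```

{"fn": "apply_moves", "kwargs": {"deltas": [{"tx":-6,"ty":15,"tz":0,"wx":0,"wy":0,"wz":0},{"tx":-12,"ty":30,"tz":0,"wx":0,"wy":0,"wz":0},{"tx":-14,"ty":34,"tz":0,"wx":0,"wy":0,"wz":0},{"tx":-14,"ty":34,"tz":0,"wx":0,"wy":0,"wz":0},{"tx":-14,"ty":34,"tz":0,"wx":0,"wy":0,"wz":0},{"tx":-12,"ty":32,"tz":0,"wx":0,"wy":0,"wz":0},{"tx":-10,"ty":25,"tz":0,"wx":0,"wy":0,"wz":0},{"tx":-6,"ty":14,"tz":0,"wx":0,"wy":0,"wz":0},{"tx":-2,"ty":6,"tz":0,"wx":0,"wy":0,"wz":0},{"tx":0,"ty":0,"tz":0,"wx":0,"wy":0,"wz":0}]}}

```text
t: 10.2
tcp_pos: [589.9, 319.0, 127.4]
orientation: [[-0.983, 0.186, -0.003], [0.186, 0.983, -0.001], [0.003, -0.002, -1.0]]
contact_force: [-0.7, -1.0, -5.1]
gripper_width: 21.0
grip_force: 54.8
```

```bash
python3 w.py 3; python3 go.py 591.3 320.2 99 169.5
```

```text
[[325.2, 0.0, 284.2], [0.0, 325.2, 207.5], [0.0, 0.0, 1.0]] [[0.185, -0.947, -0.261, 521.659], [0.983, 0.178, 0.051, 331.666], [-0.002, -0.266, 0.964, 268.127], [0.0, 0.0, 0.0, 1.0]]
table z -2.0479672380874376
   105 125 10740 [567.9 323.2  69.1  68.3 -11.2] medz 119.2 [285. 195.]
   80 98 961 [853.2 559.4  64.   45.2  78.4] medz 88.9 [529. 404.]
   5 14 605 [519.4 579.3 118.   45.3   1.3] medz 9.6 [525.  89.]
   5 14 7792 [469.8 121.  118.9 118.3  73.8] medz 6.0 [ 62. 122.]
   5 14 7001 [570.4 324.6 165.1 125.4 -11. ] medz 9.8 [292. 151.]
t 10.2 tcp [589.7 318.2 127.7] psi 169.3 tilt [-0.0035 -0.0015] q [0.49 0.64 0.35 1.29 0.   0.68] w 21.2 F [-0.7 -0.1 -6. ]
shift now axes [-1.3  2.3 28.7] wz -0.2
shift after turning [-1.2  2.2 28.7]
untilt rotvec tool deg [-0.12 -0.18 -0.  ] full turn [-0.12 -0.18 -0.22]
```

View pics/w3.png

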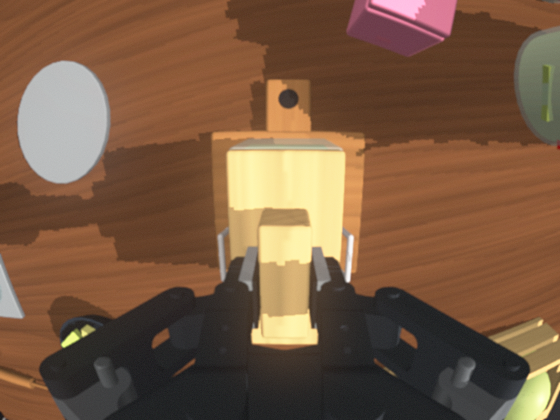

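The jar hangs over the board (290,200), with the board edges showing evenly either side. The vacant round slate is at (63,122).

{"fn": "apply_moves", "kwargs": {"deltas": [{"tx":-1,"ty":2,"tz":6,"wx":0,"wy":0,"wz":0},{"tx":0,"ty":0,"tz":7,"wx":0,"wy":0,"wz":0},{"tx":0,"ty":0,"tz":5,"wx":0,"wy":0,"wz":0},{"tx":0,"ty":0,"tz":3,"wx":0,"wy":0,"wz":0},{"tx":0,"ty":0,"tz":2,"wx":0,"wy":0,"wz":0},{"tx":0,"ty":0,"tz":1.5,"wx":0,"wy":0,"wz":0},{"tx":0,"ty":0,"tz":1,"wx":0,"wy":0,"wz":0},{"tx":0,"ty":0,"tz":1,"wx":0,"wy":0,"wz":0},{"tx":0,"ty":0,"tz":1,"wx":0,"wy":0,"wz":0},{"tx":0,"ty":0,"tz":1,"wx":0,"wy":0,"wz":0}]}}

```text
t: 11.25
tcp_pos: [592.1, 321.0, 100.5]
orientation: [[-0.983, 0.185, -0.001], [0.185, 0.983, 0.001], [0.001, 0.001, -1.0]]
contact_force: [-1.1, 0.2, -5.1]
gripper_width: 21.1
grip_force: 54.8
```

{"fn": "apply_moves", "kwargs": {"deltas": [{"tx":0,"ty":0,"tz":0.5,"wx":0,"wy":0,"wz":0},{"tx":0,"ty":0,"tz":0.5,"wx":0,"wy":0,"wz":0},{"tx":0,"ty":0,"tz":0.5,"wx":0,"wy":0,"wz":0},{"tx":0,"ty":0,"tz":0,"wx":0,"wy":0,"wz":0},{"tx":0,"ty":0,"tz":0,"wx":0,"wy":0,"wz":0},{"tx":0,"ty":0,"tz":0,"wx":0,"wy":0,"wz":0},{"tx":0,"ty":0,"tz":0,"wx":0,"wy":0,"wz":0},{"tx":0,"ty":0,"tz":0,"wx":0,"wy":0,"wz":0},{"tx":0,"ty":0,"tz":0,"wx":0,"wy":0,"wz":0},{"tx":0,"ty":0,"tz":0,"wx":0,"wy":0,"wz":0}]}}

```text
t: 12.25
tcp_pos: [592.0, 320.9, 98.9]
orientation: [[-0.983, 0.185, -0.001], [0.185, 0.983, 0.001], [0.001, 0.0, -1.0]]
contact_force: [0.0, -0.3, -5.4]
gripper_width: 21.0
grip_force: 54.8
```

{"fn": "apply_moves", "kwargs": {"deltas": [{"tx":0,"ty":0,"tz":0.4,"wx":0,"wy":0,"wz":0},{"tx":0,"ty":0,"tz":0.4,"wx":0,"wy":0,"wz":0},{"tx":0,"ty":0,"tz":0.4,"wx":0,"wy":0,"wz":0},{"tx":0,"ty":0,"tz":0,"wx":0,"wy":0,"wz":0},{"tx":0,"ty":0,"tz":0,"wx":0,"wy":0,"wz":0},{"tx":0,"ty":0,"tz":0,"wx":0,"wy":0,"wz":0},{"tx":0,"ty":0,"tz":0,"wx":0,"wy":0,"wz":0},{"tx":0,"ty":0,"tz":0,"wx":0,"wy":0,"wz":0},{"tx":0,"ty":0,"tz":0,"wx":0,"wy":0,"wz":0},{"tx":0,"ty":0,"tz":0,"wx":0,"wy":0,"wz":0}]}}

```text
t: 13.25
tcp_pos: [592.2, 321.1, 98.3]
orientation: [[-0.983, 0.185, -0.0], [0.185, 0.983, 0.001], [0.0, 0.001, -1.0]]
contact_force: [-3.7, 1.7, 3.6]
gripper_width: 21.2
grip_force: 55.9
```

Contact. Release and rise.

{"fn": "apply_moves", "kwargs": {"deltas": [{"tx":0,"ty":0,"tz":0,"wx":0,"wy":0,"wz":0},{"tx":0,"ty":0,"tz":0,"wx":0,"wy":0,"wz":0},{"tx":0,"ty":0,"tz":0,"wx":0,"wy":0,"wz":0},{"tx":0,"ty":0,"tz":0,"wx":0,"wy":0,"wz":0},{"tx":0,"ty":0,"tz":0,"wx":0,"wy":0,"wz":0},{"tx":0,"ty":0,"tz":-10,"wx":0,"wy":0,"wz":0},{"tx":0,"ty":0,"tz":-20,"wx":0,"wy":0,"wz":0},{"tx":0,"ty":0,"tz":-30,"wx":0,"wy":0,"wz":0},{"tx":0,"ty":0,"tz":-35,"wx":0,"wy":0,"wz":0},{"tx":0,"ty":0,"tz":-30,"wx":0,"wy":0,"wz":0}], "gripper": 1}}

```text
t: 14.25
tcp_pos: [592.3, 320.9, 225.5]
orientation: [[-0.983, 0.185, 0.001], [0.185, 0.983, 0.001], [-0.001, 0.002, -1.0]]
contact_force: [0.7, -0.1, 0.3]
gripper_width: 85.5
grip_force: 0.0
```

```bash
python3 go.py 615.5 -101 225 100
```

```text
t 14.2 tcp [592.3 320.9 225.5] psi 169.3 tilt [0.0009 0.0015] q [0.5  0.61 0.55 1.51 0.   0.68] w 85.5 F [ 0.7 -0.1  0.3]
shift now axes [-1.010e+02 -4.103e+02 -1.000e-01] wz 69.3
shift after turning [-419.5  -50.4    0.5]
untilt rotvec tool deg [0.09 0.03 0.  ] full turn [ 1.000e-01 -3.000e-02  6.932e+01]
```

{"fn": "apply_moves", "kwargs": {"deltas": [{"tx":-8,"ty":-32,"tz":0,"wx":0,"wy":0,"wz":0},{"tx":-11,"ty":-44,"tz":0,"wx":0,"wy":0,"wz":0},{"tx":-11,"ty":-46,"tz":0,"wx":0,"wy":0,"wz":0},{"tx":-11,"ty":-46,"tz":0,"wx":0,"wy":0,"wz":0},{"tx":-11,"ty":-46,"tz":0,"wx":0,"wy":0,"wz":0},{"tx":-11,"ty":-46,"tz":0,"wx":0,"wy":0,"wz":0},{"tx":-11,"ty":-46,"tz":0,"wx":0,"wy":0,"wz":0},{"tx":-11,"ty":-44,"tz":0,"wx":0,"wy":0,"wz":0},{"tx":-10,"ty":-40,"tz":0,"wx":0,"wy":0,"wz":0},{"tx":-6,"ty":-20,"tz":0,"wx":0,"wy":0,"wz":0}]}}

```text
t: 15.25
tcp_pos: [615.2, -104.7, 223.5]
orientation: [[-0.982, 0.189, 0.0], [0.189, 0.982, -0.001], [-0.001, -0.0, -1.0]]
contact_force: [1.3, 0.1, -0.1]
gripper_width: 85.5
grip_force: 0.0
```

```bash
python3 w.py 4; python3 go.py 615.5 -101 94 169.3
```

```text
[[325.2, 0.0, 284.2], [0.0, 325.2, 207.5], [0.0, 0.0, 1.0]] [[0.189, -0.946, -0.265, 546.459], [0.982, 0.182, 0.051, -91.837], [-0.0, -0.27, 0.963, 364.044], [0.0, 0.0, 0.0, 1.0]]
table z -2.0472286299553843
   105 125 774 [ 473.1 -298.5   29.3   28.3   84.6] medz 113.6 [51. 99.]
   105 125 1371 [ 615.7 -100.9   33.1   32.9   79.3] medz 113.8 [290. 206.]
   80 98 3388 [ 472.8 -298.6   87.1   74.6   85.3] medz 85.9 [73. 99.]
   80 98 4323 [ 615.7 -101.4   77.1   75.9  -10.1] medz 85.9 [289. 194.]
   5 14 4967 [477.9 119.6 119.8 102.6 -89.4] medz 6.1 [445.  37.]
   5 14 3852 [ 469.5 -289.2  150.    96.2  -19.7] medz 6.1 [121.  95.]
   5 14 1705 [583.6 276.8 126.9  47.1  -6.6] medz 9.9 [549. 117.]
   5 14 2212 [ 590.  -100.1  110.4   52.6   85.4] medz 6.1 [284. 152.]
   5 14 1045 [ 804.5 -120.2  217.8   50.1   87.6] medz 10.5 [315. 317.]
t 15.3 tcp [ 615.5 -106.9  223.3] psi 169.0 tilt [ 0.0007 -0.0023] q [-0.17  0.5   0.36  1.43 -0.    0.02] w 85.6 F [ 1.3 -1.8 -0.4]
shift now axes [  1.3   6.1 129.3] wz -0.3
shift after turning [  1.1   5.8 129.3]
untilt rotvec tool deg [-0.12  0.06 -0.  ] full turn [-0.12  0.06 -0.33]
```

View pics/w4.png

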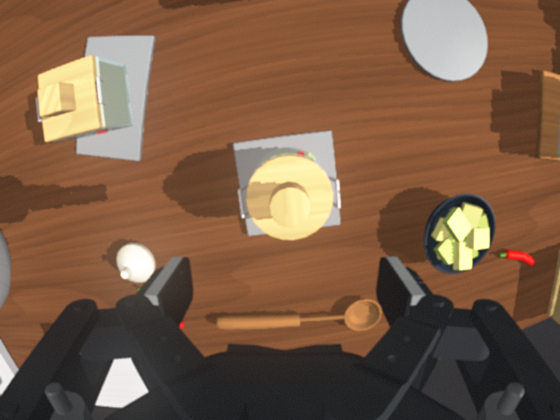

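The round jar's knob is at (290,206) under the gripper. The square jar is at (73,99) on the oblong slate and the vacant round slate is at (445,37).

{"fn": "apply_moves", "kwargs": {"deltas": [{"tx":1,"ty":3,"tz":20,"wx":0,"wy":0,"wz":0},{"tx":0,"ty":3,"tz":20,"wx":0,"wy":0,"wz":0},{"tx":0,"ty":0,"tz":20,"wx":0,"wy":0,"wz":0},{"tx":0,"ty":0,"tz":20,"wx":0,"wy":0,"wz":0},{"tx":0,"ty":0,"tz":18,"wx":0,"wy":0,"wz":0},{"tx":0,"ty":0,"tz":14,"wx":0,"wy":0,"wz":0},{"tx":0,"ty":0,"tz":10,"wx":0,"wy":0,"wz":0},{"tx":0,"ty":0,"tz":5,"wx":0,"wy":0,"wz":0},{"tx":0,"ty":0,"tz":3,"wx":0,"wy":0,"wz":0},{"tx":0,"ty":0,"tz":0,"wx":0,"wy":0,"wz":0}]}}

```text
t: 16.3
tcp_pos: [615.6, -94.7, 92.8]
orientation: [[-0.983, 0.185, -0.0], [0.185, 0.983, 0.0], [0.0, 0.0, -1.0]]
contact_force: [0.3, -0.4, 0.1]
gripper_width: 85.6
grip_force: 0.0
```

```bash
python3 go.py 615.6 -101.1 92 169.3
```

```text
t 16.3 tcp [615.6 -94.7  92.8] psi 169.3 tilt [-0.0004  0.0004] q [-0.15  0.57  0.13  1.13  0.    0.03] w 85.6 F [ 0.3 -0.4  0.1]
shift now axes [-1.2 -6.3  0.8] wz 0.0
shift after turning [-1.2 -6.3  0.8]
untilt rotvec tool deg [ 0.02 -0.03 -0.  ] full turn [ 0.02 -0.03  0.02]
```

{"fn": "apply_moves", "kwargs": {"deltas": [{"tx":-1,"ty":-3,"tz":0,"wx":0,"wy":0,"wz":0},{"tx":0,"ty":-3.3,"tz":0,"wx":0,"wy":0,"wz":0},{"tx":0,"ty":0,"tz":0,"wx":0,"wy":0,"wz":0},{"tx":0,"ty":0,"tz":0,"wx":0,"wy":0,"wz":0},{"tx":0,"ty":0,"tz":0,"wx":0,"wy":0,"wz":0},{"tx":0,"ty":0,"tz":0,"wx":0,"wy":0,"wz":0},{"tx":0,"ty":0,"tz":0,"wx":0,"wy":0,"wz":0},{"tx":0,"ty":0,"tz":0,"wx":0,"wy":0,"wz":0},{"tx":0,"ty":0,"tz":0,"wx":0,"wy":0,"wz":0},{"tx":0,"ty":0,"tz":0,"wx":0,"wy":0,"wz":0}]}}

```text
t: 17.3
tcp_pos: [615.2, -101.0, 92.4]
orientation: [[-0.983, 0.185, -0.001], [0.185, 0.983, 0.001], [0.001, 0.0, -1.0]]
contact_force: [0.3, 0.2, -0.9]
gripper_width: 85.3
grip_force: 0.0
```

{"fn": "apply_moves", "kwargs": {"deltas": [{"tx":0,"ty":0,"tz":0,"wx":0,"wy":0,"wz":0},{"tx":0,"ty":0,"tz":0,"wx":0,"wy":0,"wz":0},{"tx":0,"ty":0,"tz":0,"wx":0,"wy":0,"wz":0},{"tx":0,"ty":0,"tz":0,"wx":0,"wy":0,"wz":0},{"tx":0,"ty":0,"tz":0,"wx":0,"wy":0,"wz":0},{"tx":0,"ty":0,"tz":0,"wx":0,"wy":0,"wz":0},{"tx":0,"ty":0,"tz":0,"wx":0,"wy":0,"wz":0},{"tx":0,"ty":0,"tz":0,"wx":0,"wy":0,"wz":0},{"tx":0,"ty":0,"tz":0,"wx":0,"wy":0,"wz":0},{"tx":0,"ty":0,"tz":0,"wx":0,"wy":0,"wz":0}], "gripper": 0, "grip_force": 50}}

```text
t: 18.3
tcp_pos: [615.3, -100.8, 92.7]
orientation: [[-0.983, 0.185, -0.0], [0.185, 0.983, 0.001], [0.001, 0.001, -1.0]]
contact_force: [-0.4, 3.0, 2.9]
gripper_width: 32.6
grip_force: 50.1
```

```bash
python3 go.py 469.8 120.6 130 169.3; python3 - <<'E'
from h import *
from rig import grab_frame
f=grab_frame('wrist');P=cloud(f,True)
# round slate rim: fit circle on the plane of the slate top from grey-disc contour in pics w3/w4
for n in ('w3','w4'):
    f=dict(np.load(n+'.npz'));P=cloud(f,True);z=np.nan_to_num(P[...,2],nan=-99)
    for c in comps((z>3.5)&(z<8.5)):
        m=P[c[3]][:,:2]
        if c[1][4]>3000:
            ct=max(cv2.findContours(c[3].astype(np.uint8),0,1)[0],key=len)[:,0]
            Q=onplane(f,ct,6.,True)[:,:2]
            A=np.c_[2*Q,np.ones(len(Q))];s=np.linalg.lstsq(A,(Q**2).sum(1),rcond=None)[0]
            r=np.sqrt(s[2]+s[0]**2+s[1]**2);e=np.hypot(*(Q-s[:2]).T)-r
            print(n,s[:2].round(1),'r',r.round(1),'rms',e.std().round(2),ct.min(0),ct.max(0))
E
```

```text
t 18.3 tcp [ 615.3 -100.8   92.7] psi 169.3 tilt [-0.0004  0.0009] q [-0.16  0.57  0.13  1.13  0.    0.02] w 32.6 F [-0.4  3.   2.9]
shift now axes [184.1 190.6 -37. ] wz 0.0
shift after turning [184.1 190.5 -37.3]
untilt rotvec tool deg [ 0.05 -0.03  0.  ] full turn [ 0.05 -0.03  0.02]
w3 [470.1 121.4] r 59.2 rms 0.5 [18 61] [108 183]
w4 [473.8 119.1] r 56.9 rms 3.96 [401   0] [487  80]
w4 [ 466.5 -297. ] r 66.5 rms 15.6 [76 36] [154 160]
```

{"fn": "apply_moves", "kwargs": {"deltas": [{"tx":0,"ty":0,"tz":-6,"wx":0,"wy":0,"wz":0},{"tx":0,"ty":0,"tz":-12,"wx":0,"wy":0,"wz":0},{"tx":0,"ty":0,"tz":-14,"wx":0,"wy":0,"wz":0},{"tx":8,"ty":8,"tz":-4,"wx":0,"wy":0,"wz":0},{"tx":16,"ty":17,"tz":0,"wx":0,"wy":0,"wz":0},{"tx":22,"ty":23,"tz":0,"wx":0,"wy":0,"wz":0},{"tx":24,"ty":25,"tz":0,"wx":0,"wy":0,"wz":0},{"tx":24,"ty":25,"tz":0,"wx":0,"wy":0,"wz":0},{"tx":24,"ty":25,"tz":0,"wx":0,"wy":0,"wz":0},{"tx":24,"ty":25,"tz":0,"wx":0,"wy":0,"wz":0}]}}

```text
t: 19.35
tcp_pos: [501.2, 71.9, 128.4]
orientation: [[-0.983, 0.186, -0.002], [0.186, 0.983, 0.0], [0.002, 0.0, -1.0]]
contact_force: [-0.3, 0.8, -4.0]
gripper_width: 32.2
grip_force: 50.2
```

{"fn": "apply_moves", "kwargs": {"deltas": [{"tx":18,"ty":19,"tz":0,"wx":0,"wy":0,"wz":0},{"tx":12,"ty":12,"tz":0,"wx":0,"wy":0,"wz":0},{"tx":8,"ty":8,"tz":0,"wx":0,"wy":0,"wz":0},{"tx":4,"ty":4,"tz":0,"wx":0,"wy":0,"wz":0},{"tx":0,"ty":0,"tz":0,"wx":0,"wy":0,"wz":0},{"tx":0,"ty":0,"tz":0,"wx":0,"wy":0,"wz":0},{"tx":0,"ty":0,"tz":0,"wx":0,"wy":0,"wz":0},{"tx":0,"ty":0,"tz":0,"wx":0,"wy":0,"wz":0},{"tx":0,"ty":0,"tz":0,"wx":0,"wy":0,"wz":0},{"tx":0,"ty":0,"tz":0,"wx":0,"wy":0,"wz":0}]}}

```text
t: 20.35
tcp_pos: [470.0, 120.5, 128.6]
orientation: [[-0.983, 0.186, -0.001], [0.186, 0.983, 0.0], [0.001, 0.0, -1.0]]
contact_force: [-0.5, -0.4, -4.3]
gripper_width: 32.3
grip_force: 50.3
```

```bash
python3 w.py 5; python3 go.py 470 121.5 93 169.3
```

```text
[[325.2, 0.0, 284.2], [0.0, 325.2, 207.5], [0.0, 0.0, 1.0]] [[0.186, -0.947, -0.264, 401.356], [0.983, 0.179, 0.05, 132.919], [0.0, -0.268, 0.963, 269.258], [0.0, 0.0, 0.0, 1.0]]
table z -2.031953734755149
   105 125 8682 [456.3 122.1  90.5  50.5  81.8] medz 121.8 [286. 224.]
   105 125 1226 [590.8 320.9  57.2  23.3  -9.6] medz 115.9 [547. 334.]
   80 98 669 [383.7 -81.6  41.1  20.9 -22.4] medz 82.7 [  7. 169.]
   80 98 2865 [589.  315.7 109.4  55.8 -12.4] medz 89.8 [531. 301.]
   5 14 1194 [341.3 291.9  44.4  43.6  19.6] medz 9.2 [453.  28.]
   5 14 4676 [447.3 124.1 118.9  74.5  80.1] medz 6.0 [284. 166.]
   5 14 4555 [552.6 309.9 144.6  99.7 -54.8] medz 9.8 [479. 246.]
t 20.4 tcp [469.9 120.5 128.6] psi 169.3 tilt [-0.0009  0.0005] q [ 0.25  0.28 -0.22  1.07  0.    0.44] w 32.7 F [-0.1  0.2 -4.3]
shift now axes [ 0.1  0.9 35.7] wz -0.0
shift after turning [ 0.1  1.  35.6]
untilt rotvec tool deg [ 0.02 -0.06 -0.  ] full turn [ 0.02 -0.06 -0.01]
```

View pics/w5.png

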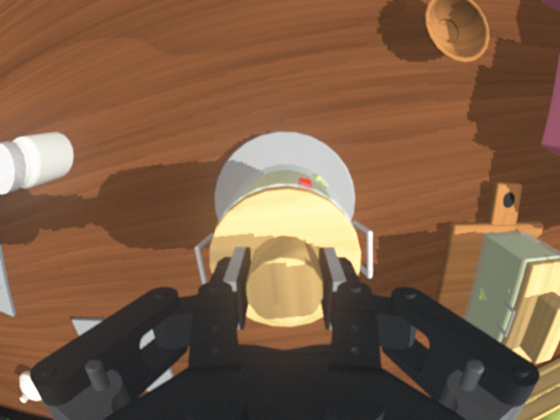

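The round jar hangs centred over the round slate, whose rim spans (216..354, 132..). Lowering it.

{"fn": "apply_moves", "kwargs": {"deltas": [{"tx":0,"ty":0,"tz":6,"wx":0,"wy":0,"wz":0},{"tx":0,"ty":0,"tz":9,"wx":0,"wy":0,"wz":0},{"tx":0,"ty":0,"tz":8,"wx":0,"wy":0,"wz":0},{"tx":0,"ty":0,"tz":5,"wx":0,"wy":0,"wz":0},{"tx":0,"ty":0,"tz":3,"wx":0,"wy":0,"wz":0},{"tx":0,"ty":0,"tz":2,"wx":0,"wy":0,"wz":0},{"tx":0,"ty":0,"tz":1,"wx":0,"wy":0,"wz":0},{"tx":0,"ty":0,"tz":0.5,"wx":0,"wy":0,"wz":0},{"tx":0,"ty":0,"tz":0.5,"wx":0,"wy":0,"wz":0},{"tx":0,"ty":0,"tz":0,"wx":0,"wy":0,"wz":0}]}}

```text
t: 21.4
tcp_pos: [469.9, 120.8, 93.9]
orientation: [[-0.983, 0.185, -0.0], [0.185, 0.983, 0.001], [0.001, 0.001, -1.0]]
contact_force: [0.2, 0.4, -4.5]
gripper_width: 32.8
grip_force: 50.3
```

{"fn": "apply_moves", "kwargs": {"deltas": [{"tx":0,"ty":0,"tz":0.4,"wx":0,"wy":0,"wz":0},{"tx":0,"ty":0,"tz":0.4,"wx":0,"wy":0,"wz":0},{"tx":0,"ty":0,"tz":0,"wx":0,"wy":0,"wz":0},{"tx":0,"ty":0,"tz":0,"wx":0,"wy":0,"wz":0},{"tx":0,"ty":0,"tz":0,"wx":0,"wy":0,"wz":0},{"tx":0,"ty":0,"tz":0,"wx":0,"wy":0,"wz":0},{"tx":0,"ty":0,"tz":0,"wx":0,"wy":0,"wz":0},{"tx":0,"ty":0,"tz":0,"wx":0,"wy":0,"wz":0},{"tx":0,"ty":0,"tz":0,"wx":0,"wy":0,"wz":0},{"tx":0,"ty":0,"tz":0,"wx":0,"wy":0,"wz":0}]}}

```text
t: 22.4
tcp_pos: [469.8, 120.8, 92.9]
orientation: [[-0.983, 0.185, -0.001], [0.185, 0.983, 0.001], [0.001, 0.0, -1.0]]
contact_force: [0.3, -0.0, -3.9]
gripper_width: 32.4
grip_force: 50.3
```

{"fn": "apply_moves", "kwargs": {"deltas": [{"tx":0,"ty":0,"tz":0.3,"wx":0,"wy":0,"wz":0},{"tx":0,"ty":0,"tz":0.3,"wx":0,"wy":0,"wz":0},{"tx":0,"ty":0,"tz":0,"wx":0,"wy":0,"wz":0},{"tx":0,"ty":0,"tz":0,"wx":0,"wy":0,"wz":0},{"tx":0,"ty":0,"tz":0,"wx":0,"wy":0,"wz":0},{"tx":0,"ty":0,"tz":0,"wx":0,"wy":0,"wz":0},{"tx":0,"ty":0,"tz":0,"wx":0,"wy":0,"wz":0},{"tx":0,"ty":0,"tz":0,"wx":0,"wy":0,"wz":0},{"tx":0,"ty":0,"tz":0,"wx":0,"wy":0,"wz":0},{"tx":0,"ty":0,"tz":0,"wx":0,"wy":0,"wz":0}]}}

```text
t: 23.4
tcp_pos: [470.0, 120.9, 92.6]
orientation: [[-0.983, 0.185, -0.0], [0.185, 0.983, 0.001], [0.0, 0.001, -1.0]]
contact_force: [-0.1, 0.4, 2.9]
gripper_width: 32.7
grip_force: 51.1
```

{"fn": "apply_moves", "kwargs": {"deltas": [{"tx":0,"ty":0,"tz":0,"wx":0,"wy":0,"wz":0},{"tx":0,"ty":0,"tz":0,"wx":0,"wy":0,"wz":0},{"tx":0,"ty":0,"tz":0,"wx":0,"wy":0,"wz":0},{"tx":0,"ty":0,"tz":0,"wx":0,"wy":0,"wz":0},{"tx":0,"ty":0,"tz":0,"wx":0,"wy":0,"wz":0},{"tx":0,"ty":0,"tz":-10,"wx":0,"wy":0,"wz":0},{"tx":0,"ty":0,"tz":-20,"wx":0,"wy":0,"wz":0},{"tx":0,"ty":0,"tz":-30,"wx":0,"wy":0,"wz":0},{"tx":0,"ty":0,"tz":-40,"wx":0,"wy":0,"wz":0},{"tx":0,"ty":0,"tz":-30,"wx":0,"wy":0,"wz":-5.7}], "gripper": 1}}

```text
t: 24.4
tcp_pos: [470.3, 120.8, 225.3]
orientation: [[-0.996, 0.084, 0.002], [0.084, 0.996, 0.001], [-0.002, 0.001, -1.0]]
contact_force: [0.0, 0.4, 0.6]
gripper_width: 85.8
grip_force: 0.0
```

```bash
python3 go.py 473 -298.6 225 175
```

```text
t 24.4 tcp [470.3 120.8 225.3] psi 175.2 tilt [0.0016 0.0012] q [ 0.25  0.21 -0.05  1.31  0.    0.34] w 85.8 F [0.  0.4 0.6]
shift now axes [-3.810e+01 -4.177e+02 -2.000e-01] wz 0.2
shift after turning [-3.920e+01 -4.176e+02  3.000e-01]
untilt rotvec tool deg [0.07 0.09 0.  ] full turn [0.07 0.09 0.16]
```

{"fn": "apply_moves", "kwargs": {"deltas": [{"tx":-3,"ty":-28,"tz":0,"wx":0,"wy":0,"wz":0},{"tx":-4,"ty":-44,"tz":0,"wx":0,"wy":0,"wz":0},{"tx":-4,"ty":-46,"tz":0,"wx":0,"wy":0,"wz":0},{"tx":-4,"ty":-46,"tz":0,"wx":0,"wy":0,"wz":0},{"tx":-4,"ty":-46,"tz":0,"wx":0,"wy":0,"wz":0},{"tx":-4,"ty":-46,"tz":0,"wx":0,"wy":0,"wz":0},{"tx":-4,"ty":-46,"tz":0,"wx":0,"wy":0,"wz":0},{"tx":-4,"ty":-45,"tz":0,"wx":0,"wy":0,"wz":0},{"tx":-4,"ty":-40,"tz":0,"wx":0,"wy":0,"wz":0},{"tx":-4,"ty":-31,"tz":0,"wx":0,"wy":0,"wz":0}]}}

```text
t: 25.4
tcp_pos: [472.0, -301.7, 222.9]
orientation: [[-0.996, 0.089, -0.0], [0.089, 0.996, -0.0], [0.0, -0.0, -1.0]]
contact_force: [0.5, 0.3, -0.7]
gripper_width: 85.3
grip_force: 0.0
```

{"fn": "apply_moves", "kwargs": {"deltas": [{"tx":0,"ty":0,"tz":0,"wx":0,"wy":0,"wz":0},{"tx":0,"ty":0,"tz":0,"wx":0,"wy":0,"wz":0},{"tx":0,"ty":0,"tz":0,"wx":0,"wy":0,"wz":0},{"tx":0,"ty":0,"tz":0,"wx":0,"wy":0,"wz":0},{"tx":0,"ty":0,"tz":0,"wx":0,"wy":0,"wz":0},{"tx":0,"ty":0,"tz":0,"wx":0,"wy":0,"wz":0},{"tx":0,"ty":0,"tz":0,"wx":0,"wy":0,"wz":0},{"tx":0,"ty":0,"tz":0,"wx":0,"wy":0,"wz":0},{"tx":0,"ty":0,"tz":0,"wx":0,"wy":0,"wz":0},{"tx":0,"ty":0,"tz":0,"wx":0,"wy":0,"wz":0}]}}

```text
t: 26.4
tcp_pos: [472.4, -299.1, 222.0]
orientation: [[-0.996, 0.087, -0.001], [0.087, 0.996, 0.001], [0.001, 0.0, -1.0]]
contact_force: [-0.3, -0.4, -0.9]
gripper_width: 85.4
grip_force: 0.0
```

```bash
python3 w.py 6; python3 go.py 473 -298.6 92 175
```

```text
[[325.2, 0.0, 284.2], [0.0, 325.2, 207.5], [0.0, 0.0, 1.0]] [[0.087, -0.96, -0.267, 402.857], [0.996, 0.084, 0.023, -293.439], [0.001, -0.268, 0.963, 362.667], [0.0, 0.0, 0.0, 1.0]]
table z -2.0477958137521455
   105 125 1794 [ 389.7 -567.6  164.9   55.3  -10.2] medz 115.1 [ 20. 145.]
   105 125 1235 [ 472.4 -298.7   27.8   27.6   -5. ] medz 113.8 [285. 207.]
   80 98 1084 [379.3 -93.5  41.2  41.   29.6] medz 82.9 [486.  90.]
   80 98 1437 [ 385.  -569.5  169.5   60.9   -6.5] medz 89.5 [ 36. 140.]
   80 98 5436 [ 472.3 -299.2   74.2   74.    -5. ] medz 85.9 [284. 195.]
   80 98 968 [ 576.1 -644.2  210.1  111.2  -59.8] medz 85.5 [ 31. 293.]
   5 14 3263 [ 430.1 -276.7   97.7   69.2   68.8] medz 6.1 [304. 135.]
   5 14 879 [473.1  83.  114.7  47.2   5.8] medz 6.2 [550. 164.]
   5 14 2977 [ 618.3 -101.8  110.1  108.2   86.6] medz 6.0 [445. 267.]
t 26.4 tcp [ 472.4 -299.1  222.1] psi 175.0 tilt [-0.0008  0.0006] q [-0.56  0.36  0.15  1.36  0.   -0.48] w 85.1 F [-0.1 -1.   0.3]
shift now axes [ -0.7   0.5 130.1] wz 0.0
shift after turning [ -0.5   0.6 130.1]
untilt rotvec tool deg [ 0.03 -0.05  0.  ] full turn [ 0.03 -0.05  0.01]
```

View pics/w6.png

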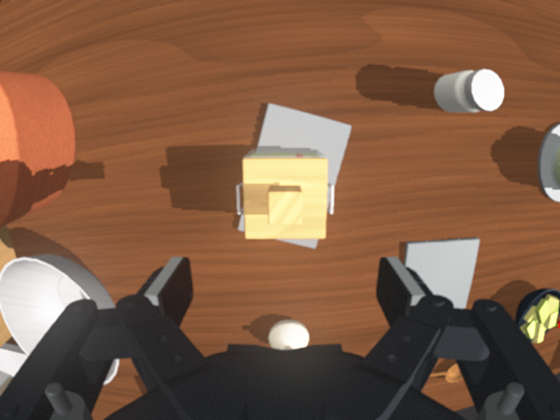

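The square jar is at (285,198), aligned with the tool; the vacant square slate is at (440,275).

{"fn": "apply_moves", "kwargs": {"deltas": [{"tx":0,"ty":0,"tz":15,"wx":0,"wy":0,"wz":0},{"tx":0,"ty":0,"tz":20,"wx":0,"wy":0,"wz":0},{"tx":0,"ty":0,"tz":20,"wx":0,"wy":0,"wz":0},{"tx":0,"ty":0,"tz":20,"wx":0,"wy":0,"wz":0},{"tx":0,"ty":0,"tz":18,"wx":0,"wy":0,"wz":0},{"tx":0,"ty":0,"tz":14,"wx":0,"wy":0,"wz":0},{"tx":0,"ty":0,"tz":10,"wx":0,"wy":0,"wz":0},{"tx":0,"ty":0,"tz":7,"wx":0,"wy":0,"wz":0},{"tx":0,"ty":0,"tz":5,"wx":0,"wy":0,"wz":0},{"tx":0,"ty":0,"tz":0,"wx":0,"wy":0,"wz":0}]}}

```text
t: 27.45
tcp_pos: [472.1, -299.0, 92.7]
orientation: [[-0.996, 0.087, -0.001], [0.087, 0.996, 0.001], [0.001, 0.001, -1.0]]
contact_force: [-0.3, 0.5, -0.3]
gripper_width: 85.1
grip_force: 0.0
```

{"fn": "apply_moves", "kwargs": {"deltas": [{"tx":0,"ty":0,"tz":0,"wx":0,"wy":0,"wz":0},{"tx":0,"ty":0,"tz":0,"wx":0,"wy":0,"wz":0},{"tx":0,"ty":0,"tz":0,"wx":0,"wy":0,"wz":0},{"tx":0,"ty":0,"tz":0,"wx":0,"wy":0,"wz":0},{"tx":0,"ty":0,"tz":0,"wx":0,"wy":0,"wz":0},{"tx":0,"ty":0,"tz":0,"wx":0,"wy":0,"wz":0},{"tx":0,"ty":0,"tz":0,"wx":0,"wy":0,"wz":0},{"tx":0,"ty":0,"tz":0,"wx":0,"wy":0,"wz":0},{"tx":0,"ty":0,"tz":0,"wx":0,"wy":0,"wz":0},{"tx":0,"ty":0,"tz":0,"wx":0,"wy":0,"wz":0}], "gripper": 0, "grip_force": 50}}

```text
t: 28.45
tcp_pos: [472.6, -298.9, 93.6]
orientation: [[-0.996, 0.087, 0.0], [0.087, 0.996, 0.001], [0.0, 0.001, -1.0]]
contact_force: [-0.3, 2.2, 6.0]
gripper_width: 27.0
grip_force: 50.6
```

```bash
python3 go.py 618.3 -102.2 130 176.4
```

```text
t 28.4 tcp [ 472.6 -298.9   93.6] psi 175.0 tilt [0.     0.0006] q [-0.56  0.45 -0.07  1.05  0.   -0.48] w 27.0 F [-0.3  2.2  6. ]
shift now axes [-128.1  208.6  -36.3] wz -1.4
shift after turning [-133.   205.4  -36.4]
untilt rotvec tool deg [ 0.03 -0.    0.  ] full turn [ 0.03 -0.   -1.37]
```

{"fn": "apply_moves", "kwargs": {"deltas": [{"tx":0,"ty":0,"tz":-6,"wx":0,"wy":0,"wz":0},{"tx":0,"ty":0,"tz":-12,"wx":0,"wy":0,"wz":0},{"tx":0,"ty":0,"tz":-14,"wx":0,"wy":0,"wz":-1.4},{"tx":-6,"ty":9,"tz":-4,"wx":0,"wy":0,"wz":0},{"tx":-12,"ty":19,"tz":0,"wx":0,"wy":0,"wz":0},{"tx":-17,"ty":26,"tz":0,"wx":0,"wy":0,"wz":0},{"tx":-18,"ty":28,"tz":0,"wx":0,"wy":0,"wz":0},{"tx":-18,"ty":28,"tz":0,"wx":0,"wy":0,"wz":0},{"tx":-18,"ty":28,"tz":0,"wx":0,"wy":0,"wz":0},{"tx":-16,"ty":25,"tz":0,"wx":0,"wy":0,"wz":0}]}}

```text
t: 29.45
tcp_pos: [588.1, -140.7, 128.4]
orientation: [[-0.998, 0.062, -0.002], [0.062, 0.998, 0.001], [0.002, 0.001, -1.0]]
contact_force: [-0.3, -0.7, -4.6]
gripper_width: 27.0
grip_force: 49.8
```

{"fn": "apply_moves", "kwargs": {"deltas": [{"tx":-13,"ty":20,"tz":0,"wx":0,"wy":0,"wz":0},{"tx":-8,"ty":13,"tz":0,"wx":0,"wy":0,"wz":0},{"tx":-5,"ty":7,"tz":0,"wx":0,"wy":0,"wz":0},{"tx":-2,"ty":2.4,"tz":0,"wx":0,"wy":0,"wz":0},{"tx":0,"ty":0,"tz":0,"wx":0,"wy":0,"wz":0},{"tx":0,"ty":0,"tz":0,"wx":0,"wy":0,"wz":0},{"tx":0,"ty":0,"tz":0,"wx":0,"wy":0,"wz":0},{"tx":0,"ty":0,"tz":0,"wx":0,"wy":0,"wz":0},{"tx":0,"ty":0,"tz":0,"wx":0,"wy":0,"wz":0},{"tx":0,"ty":0,"tz":0,"wx":0,"wy":0,"wz":0}]}}

```text
t: 30.45
tcp_pos: [617.8, -102.6, 129.1]
orientation: [[-0.998, 0.063, -0.001], [0.063, 0.998, 0.001], [0.001, 0.0, -1.0]]
contact_force: [0.3, 0.0, -4.8]
gripper_width: 27.2
grip_force: 49.9
```

```bash
python3 w.py 7; python3 go.py 618.3 -102.2 93.5 176.5
```

```text
[[325.2, 0.0, 284.2], [0.0, 325.2, 207.5], [0.0, 0.0, 1.0]] [[0.063, -0.961, -0.268, 548.137], [0.998, 0.061, 0.016, -98.617], [0.001, -0.269, 0.963, 269.769], [0.0, 0.0, 0.0, 1.0]]
table z -2.040484147449888
   105 125 10803 [ 605.4 -102.    86.3   51.3   86.4] medz 121.3 [284. 219.]
   80 98 1865 [477.2  94.1  59.3  41.4  -5.7] medz 85.8 [545.  28.]
   80 98 700 [ 580.2 -100.1   73.8    1.4   86.2] medz 89.6 [284. 176.]
   5 14 9536 [ 474.9 -290.8  139.6   96.   -19.6] medz 6.1 [77. 69.]
   5 14 2720 [484.  103.7 115.3  77.4  36.8] medz 6.1 [486.  54.]
   5 14 3198 [579.8 -99.4 110.   31.   85.6] medz 6.0 [285. 153.]
t 30.5 tcp [ 617.8 -102.6  129.1] psi 176.4 tilt [-0.0008  0.0005] q [-0.16  0.55  0.19  1.22  0.   -0.1 ] w 27.2 F [-0.3  0.9 -3.8]
shift now axes [-0.5  0.4 35.6] wz -0.1
shift after turning [-0.4  0.4 35.6]
untilt rotvec tool deg [ 0.03 -0.05 -0.  ] full turn [ 0.03 -0.05 -0.1 ]
```

View pics/w7.png

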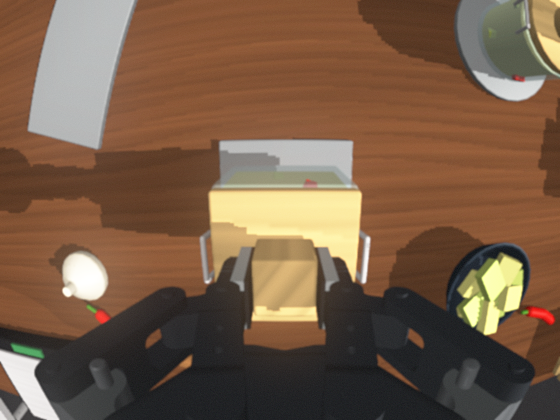

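The jar hangs over the square slate; the slate's near edge at row 141 is parallel to the lid edge at rows 188–190. I'll fit both edges to check the angle.

```bash
cat > edge.py <<'E'
# near edge of the slate (first z-step scanning down the image columns) and of the lid
import sys
from h import *
n,u0,u1=sys.argv[1],int(sys.argv[2]),int(sys.argv[3])
f=dict(np.load(n+'.npz'));P=cloud(f,True);z=np.nan_to_num(P[...,2],nan=-99)
for lo,hi,zz in ((3,9,6.0),(float(sys.argv[4]),float(sys.argv[4])+60,float(sys.argv[5]))):
    pts=[]
    for u in range(u0,u1,2):
        r=np.where((z[:,u]>lo)&(z[:,u]<hi))[0]; r=r[r>int(sys.argv[6])]
        if len(r): pts.append((u,r[0]-.5))
    Q=onplane(f,pts,zz,True)[:,:2].astype(np.float32)
    vx,vy,x,y=cv2.fitLine(Q,cv2.DIST_HUBER,0,.01,.01).ravel()
    print('edge angle',np.degrees(np.arctan2(vy,vx)).round(2),'pt',(x.round(1),y.round(1)),'resid',np.abs((Q-[x,y])@[-vy,vx]).mean().round(2), 'row',np.median([p[1] for p in pts]))
E
python3 edge.py w7 226 346 100 121 110
```

```text
edge angle 86.44 pt (np.float32(565.5), np.float32(-86.0)) resid 0.17 row 139.5
edge angle 86.27 pt (np.float32(575.5), np.float32(-107.9)) resid 0.13 row 179.5
```

{"fn": "apply_moves", "kwargs": {"deltas": [{"tx":-1.6,"ty":0.8,"tz":6,"wx":0,"wy":0,"wz":0},{"tx":0,"ty":0,"tz":9,"wx":0,"wy":0,"wz":0},{"tx":0,"ty":0,"tz":8,"wx":0,"wy":0,"wz":0},{"tx":0,"ty":0,"tz":5,"wx":0,"wy":0,"wz":0},{"tx":0,"ty":0,"tz":3,"wx":0,"wy":0,"wz":0},{"tx":0,"ty":0,"tz":2,"wx":0,"wy":0,"wz":0},{"tx":0,"ty":0,"tz":1,"wx":0,"wy":0,"wz":0},{"tx":0,"ty":0,"tz":0.5,"wx":0,"wy":0,"wz":0},{"tx":0,"ty":0,"tz":0,"wx":0,"wy":0,"wz":0},{"tx":0,"ty":0,"tz":0,"wx":0,"wy":0,"wz":0}]}}

```text
t: 31.5
tcp_pos: [619.8, -101.7, 94.9]
orientation: [[-0.998, 0.063, -0.0], [0.063, 0.998, 0.0], [0.0, 0.0, -1.0]]
contact_force: [0.1, 0.6, -5.1]
gripper_width: 27.2
grip_force: 49.9
```

{"fn": "apply_moves", "kwargs": {"deltas": [{"tx":0,"ty":0,"tz":0.4,"wx":0,"wy":0,"wz":0},{"tx":0,"ty":0,"tz":0.4,"wx":0,"wy":0,"wz":0},{"tx":0,"ty":0,"tz":0,"wx":0,"wy":0,"wz":0},{"tx":0,"ty":0,"tz":0,"wx":0,"wy":0,"wz":0},{"tx":0,"ty":0,"tz":0,"wx":0,"wy":0,"wz":0},{"tx":0,"ty":0,"tz":0,"wx":0,"wy":0,"wz":0},{"tx":0,"ty":0,"tz":0,"wx":0,"wy":0,"wz":0},{"tx":0,"ty":0,"tz":0,"wx":0,"wy":0,"wz":0},{"tx":0,"ty":0,"tz":0,"wx":0,"wy":0,"wz":0},{"tx":0,"ty":0,"tz":0,"wx":0,"wy":0,"wz":0}]}}

```text
t: 32.5
tcp_pos: [619.6, -101.7, 93.8]
orientation: [[-0.998, 0.063, -0.001], [0.063, 0.998, 0.001], [0.001, 0.0, -1.0]]
contact_force: [0.4, 0.1, -4.2]
gripper_width: 26.5
grip_force: 49.9
```

{"fn": "apply_moves", "kwargs": {"deltas": [{"tx":0,"ty":0,"tz":0.3,"wx":0,"wy":0,"wz":0},{"tx":0,"ty":0,"tz":0.3,"wx":0,"wy":0,"wz":0},{"tx":0,"ty":0,"tz":0,"wx":0,"wy":0,"wz":0},{"tx":0,"ty":0,"tz":0,"wx":0,"wy":0,"wz":0},{"tx":0,"ty":0,"tz":0,"wx":0,"wy":0,"wz":0},{"tx":0,"ty":0,"tz":0,"wx":0,"wy":0,"wz":0},{"tx":0,"ty":0,"tz":0,"wx":0,"wy":0,"wz":0},{"tx":0,"ty":0,"tz":0,"wx":0,"wy":0,"wz":0},{"tx":0,"ty":0,"tz":0,"wx":0,"wy":0,"wz":0},{"tx":0,"ty":0,"tz":0,"wx":0,"wy":0,"wz":0}]}}

```text
t: 33.5
tcp_pos: [619.6, -101.6, 93.6]
orientation: [[-0.998, 0.062, -0.0], [0.062, 0.998, 0.001], [0.0, 0.001, -1.0]]
contact_force: [-2.5, 2.2, 4.5]
gripper_width: 27.0
grip_force: 51.1
```

Contact. Release, rise and measure from above.

{"fn": "apply_moves", "kwargs": {"deltas": [{"tx":0,"ty":0,"tz":0,"wx":0,"wy":0,"wz":0},{"tx":0,"ty":0,"tz":0,"wx":0,"wy":0,"wz":0},{"tx":0,"ty":0,"tz":0,"wx":0,"wy":0,"wz":0},{"tx":0,"ty":0,"tz":0,"wx":0,"wy":0,"wz":0},{"tx":0,"ty":0,"tz":0,"wx":0,"wy":0,"wz":0},{"tx":0,"ty":0,"tz":-10,"wx":0,"wy":0,"wz":0},{"tx":0,"ty":0,"tz":-25,"wx":0,"wy":0,"wz":0},{"tx":0,"ty":0,"tz":-40,"wx":0,"wy":0,"wz":0},{"tx":0,"ty":0,"tz":-40,"wx":0,"wy":0,"wz":0},{"tx":0,"ty":0,"tz":-16,"wx":0,"wy":0,"wz":0}], "gripper": 1}}

```text
t: 34.5
tcp_pos: [621.6, -102.1, 230.2]
orientation: [[-0.998, 0.063, 0.008], [0.063, 0.998, -0.001], [-0.008, -0.0, -1.0]]
contact_force: [1.0, 1.2, 0.8]
gripper_width: 85.3
grip_force: 0.0
```

```bash
python3 w.py 8; python3 go.py 592.2 320.9 225 169.3; python3 edge.py w8 245 325 80 86 60
```

```text
[[325.2, 0.0, 284.2], [0.0, 325.2, 207.5], [0.0, 0.0, 1.0]] [[0.062, -0.959, -0.276, 550.755], [0.998, 0.06, 0.017, -97.854], [-0.0, -0.277, 0.961, 370.22], [0.0, 0.0, 0.0, 1.0]]
table z -2.0465766034832598
   105 125 808 [471.5 119.3  33.3  32.4  -9.6] medz 113.7 [510.  36.]
   105 125 1150 [ 619.3 -101.    27.5   27.4   -4. ] medz 113.8 [285. 200.]
   80 98 2626 [471.2 119.8  83.4  77.1 -54.8] medz 86.0 [488.  42.]
   80 98 5201 [ 620.2 -101.6   74.3   73.8   -3.5] medz 85.9 [285. 190.]
   5 14 2172 [473.6 107.6 119.2  94.6  16.7] medz 6.2 [442.  54.]
   5 14 6850 [ 469.8 -289.1  149.9   95.4  -19.5] medz 6.1 [124.  69.]
   5 14 1643 [586.1 290.2 125.   66.8 -10.7] medz 9.8 [547. 146.]
   5 14 1822 [ 594.7 -100.4  110.2   58.7   86.4] medz 6.0 [284. 143.]
   5 14 1025 [ 785.3 -117.1  216.6   50.9   74.2] medz 10.5 [295. 312.]
t 34.5 tcp [ 622.3 -102.2  231.7] psi 176.4 tilt [ 0.0102 -0.0013] q [-0.16  0.5   0.39  1.45  0.   -0.1 ] w 85.3 F [ 1.1 -0.7  1.8]
shift now axes [ 56.6 420.4   5.9] wz 7.1
shift after turning [108.1 410.1   6.7]
untilt rotvec tool deg [-0.04  0.59 -0.  ] full turn [-0.    0.59  7.11]
edge angle 86.43 pt (np.float32(565.3), np.float32(-98.9)) resid 0.14 row 129.5
edge angle 86.56 pt (np.float32(582.5), np.float32(-97.3)) resid 0.13 row 152.5
```

View pics/w8.png

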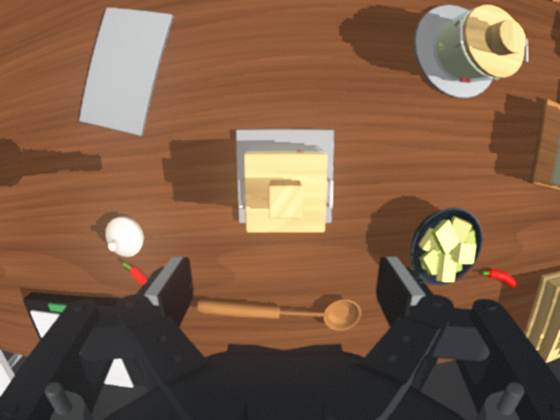

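The square jar sits centred on the square slate (285,190). The round jar is on the round slate at (488,42), and the oblong slate is fully visible at (124,69). Next I fetch the oblong jar.

{"fn": "apply_moves", "kwargs": {"deltas": [{"tx":0,"ty":0,"tz":0,"wx":0,"wy":0,"wz":7.1},{"tx":8,"ty":32,"tz":0,"wx":0,"wy":0,"wz":0},{"tx":12,"ty":46,"tz":0,"wx":0,"wy":0,"wz":0},{"tx":12,"ty":47,"tz":0,"wx":0,"wy":0,"wz":0},{"tx":12,"ty":47,"tz":0,"wx":0,"wy":0,"wz":0},{"tx":12,"ty":47,"tz":0,"wx":0,"wy":0,"wz":0},{"tx":12,"ty":47,"tz":0,"wx":0,"wy":0,"wz":0},{"tx":12,"ty":47,"tz":0,"wx":0,"wy":0,"wz":0},{"tx":12,"ty":47,"tz":0,"wx":0,"wy":0,"wz":0},{"tx":11,"ty":40,"tz":0,"wx":0,"wy":0,"wz":0}]}}

```text
t: 35.55
tcp_pos: [591.8, 312.9, 223.9]
orientation: [[-0.983, 0.184, -0.001], [0.184, 0.983, 0.0], [0.001, 0.0, -1.0]]
contact_force: [0.4, 0.1, 0.2]
gripper_width: 85.7
grip_force: 0.0
```

{"fn": "apply_moves", "kwargs": {"deltas": [{"tx":3,"ty":10,"tz":0,"wx":0,"wy":0,"wz":0},{"tx":0,"ty":0,"tz":0,"wx":0,"wy":0,"wz":0},{"tx":0,"ty":0,"tz":0,"wx":0,"wy":0,"wz":0},{"tx":0,"ty":0,"tz":0,"wx":0,"wy":0,"wz":0},{"tx":0,"ty":0,"tz":0,"wx":0,"wy":0,"wz":0},{"tx":0,"ty":0,"tz":0,"wx":0,"wy":0,"wz":0},{"tx":0,"ty":0,"tz":0,"wx":0,"wy":0,"wz":0},{"tx":0,"ty":0,"tz":0,"wx":0,"wy":0,"wz":0},{"tx":0,"ty":0,"tz":0,"wx":0,"wy":0,"wz":0},{"tx":0,"ty":0,"tz":0,"wx":0,"wy":0,"wz":0}]}}

```text
t: 36.55
tcp_pos: [591.5, 320.8, 224.4]
orientation: [[-0.983, 0.185, -0.001], [0.185, 0.983, 0.001], [0.001, 0.0, -1.0]]
contact_force: [0.1, 0.0, -0.3]
gripper_width: 85.3
grip_force: 0.0
```

```bash
python3 w.py 9; python3 go.py 592.2 320.9 98 169.3
```

```text
[[325.2, 0.0, 284.2], [0.0, 325.2, 207.5], [0.0, 0.0, 1.0]] [[0.185, -0.947, -0.264, 522.884], [0.983, 0.179, 0.049, 333.23], [0.0, -0.268, 0.963, 365.032], [0.0, 0.0, 0.0, 1.0]]
table z -2.064634305513863
   105 125 1435 [517.6 579.1 120.2  51.1  -0.8] medz 115.4 [529.  86.]
   105 125 853 [471.3 121.8  34.2  32.8  48.2] medz 113.6 [ 52. 122.]
   105 125 1924 [591.1 322.6  55.5  22.1 -10.6] medz 117.8 [287. 205.]
   80 98 1077 [520.9 582.2 125.1  50.5   1.3] medz 89.3 [514.  88.]
   80 98 2738 [471.3 121.6  80.9  78.4  42.1] medz 85.9 [ 74. 120.]
   80 98 5897 [591.  322.2 109.5  67.4 -10.7] medz 89.9 [286. 192.]
   80 98 805 [865.5 477.2  59.5  54.  -34.1] medz 93.2 [441. 376.]
   5 14 2156 [472.6 133.2 117.8  92.9 -14.1] medz 6.1 [122. 116.]
   5 14 6261 [571.4 324.5 165.4 126.  -10.8] medz 9.8 [282. 161.]
   5 14 1032 [619.9 -96.8 110.  103.8  -3.7] medz 6.1 [ 32. 245.]
t 36.6 tcp [591.5 320.8 224.4] psi 169.3 tilt [-0.0009  0.0005] q [0.5  0.61 0.55 1.51 0.   0.68] w 85.2 F [ 0.1 -0.4  0.1]
shift now axes [-8.000e-01  1.000e-01  1.264e+02] wz 0.0
shift after turning [ -0.7   0.2 126.4]
untilt rotvec tool deg [ 0.02 -0.06  0.  ] full turn [ 0.02 -0.06  0.02]
```

{"fn": "apply_moves", "kwargs": {"deltas": [{"tx":0,"ty":0.8,"tz":15,"wx":0,"wy":0,"wz":0},{"tx":0,"ty":0,"tz":20,"wx":0,"wy":0,"wz":0},{"tx":0,"ty":0,"tz":20,"wx":0,"wy":0,"wz":0},{"tx":0,"ty":0,"tz":20,"wx":0,"wy":0,"wz":0},{"tx":0,"ty":0,"tz":18,"wx":0,"wy":0,"wz":0},{"tx":0,"ty":0,"tz":14,"wx":0,"wy":0,"wz":0},{"tx":0,"ty":0,"tz":10,"wx":0,"wy":0,"wz":0},{"tx":0,"ty":0,"tz":6,"wx":0,"wy":0,"wz":0},{"tx":0,"ty":0,"tz":3,"wx":0,"wy":0,"wz":0},{"tx":0,"ty":0,"tz":0,"wx":0,"wy":0,"wz":0}]}}

```text
t: 37.6
tcp_pos: [591.6, 321.8, 98.5]
orientation: [[-0.983, 0.185, -0.001], [0.185, 0.983, 0.001], [0.001, 0.001, -1.0]]
contact_force: [-0.3, 0.1, 0.3]
gripper_width: 85.2
grip_force: 0.0
```

{"fn": "apply_moves", "kwargs": {"deltas": [{"tx":0,"ty":0,"tz":0,"wx":0,"wy":0,"wz":0},{"tx":0,"ty":0,"tz":0,"wx":0,"wy":0,"wz":0},{"tx":0,"ty":0,"tz":0,"wx":0,"wy":0,"wz":0},{"tx":0,"ty":0,"tz":0,"wx":0,"wy":0,"wz":0},{"tx":0,"ty":0,"tz":0,"wx":0,"wy":0,"wz":0},{"tx":0,"ty":0,"tz":0,"wx":0,"wy":0,"wz":0},{"tx":0,"ty":0,"tz":0,"wx":0,"wy":0,"wz":0},{"tx":0,"ty":0,"tz":0,"wx":0,"wy":0,"wz":0},{"tx":0,"ty":0,"tz":0,"wx":0,"wy":0,"wz":0},{"tx":0,"ty":0,"tz":0,"wx":0,"wy":0,"wz":0}], "gripper": 0, "grip_force": 50}}

```text
t: 38.6
tcp_pos: [591.9, 322.1, 98.9]
orientation: [[-0.983, 0.185, 0.0], [0.185, 0.983, 0.002], [0.0, 0.002, -1.0]]
contact_force: [0.6, 2.2, 2.0]
gripper_width: 20.9
grip_force: 52.1
```

```bash
python3 go.py 469.7 -289.2 225 160.4
```

```text
t 38.6 tcp [591.9 322.1  98.9] psi 169.3 tilt [0.0001 0.0015] q [0.5  0.66 0.31 1.22 0.   0.68] w 20.9 F [0.6 2.2 2. ]
shift now axes [   6.9 -623.2 -127. ] wz 8.9
shift after turning [ -89.9 -616.9 -126.1]
untilt rotvec tool deg [ 0.09 -0.01  0.  ] full turn [ 0.09 -0.02  8.92]
```

{"fn": "apply_moves", "kwargs": {"deltas": [{"tx":0,"ty":0,"tz":-8,"wx":0,"wy":0,"wz":0},{"tx":0,"ty":0,"tz":-16,"wx":0,"wy":0,"wz":0},{"tx":0,"ty":0,"tz":-24,"wx":0,"wy":0,"wz":2},{"tx":0,"ty":0,"tz":-28,"wx":0,"wy":0,"wz":2.9},{"tx":0,"ty":0,"tz":-26,"wx":0,"wy":0,"wz":2},{"tx":0,"ty":0,"tz":-16,"wx":0,"wy":0,"wz":2},{"tx":-1,"ty":-8,"tz":-8,"wx":0,"wy":0,"wz":0},{"tx":-3,"ty":-18,"tz":0,"wx":0,"wy":0,"wz":0},{"tx":-4,"ty":-28,"tz":0,"wx":0,"wy":0,"wz":0},{"tx":-5,"ty":-36,"tz":0,"wx":0,"wy":0,"wz":0}]}}

```text
t: 39.6
tcp_pos: [572.1, 231.2, 221.8]
orientation: [[-0.943, 0.333, -0.005], [0.333, 0.943, -0.002], [0.004, -0.003, -1.0]]
contact_force: [0.8, -0.5, -5.8]
gripper_width: 20.9
grip_force: 51.0
```

{"fn": "apply_moves", "kwargs": {"deltas": [{"tx":-6,"ty":-40,"tz":0,"wx":0,"wy":0,"wz":0},{"tx":-6,"ty":-40,"tz":0,"wx":0,"wy":0,"wz":0},{"tx":-6,"ty":-40,"tz":0,"wx":0,"wy":0,"wz":0},{"tx":-6,"ty":-40,"tz":0,"wx":0,"wy":0,"wz":0},{"tx":-6,"ty":-40,"tz":0,"wx":0,"wy":0,"wz":0},{"tx":-6,"ty":-40,"tz":0,"wx":0,"wy":0,"wz":0},{"tx":-6,"ty":-40,"tz":0,"wx":0,"wy":0,"wz":0},{"tx":-6,"ty":-40,"tz":0,"wx":0,"wy":0,"wz":0},{"tx":-6,"ty":-40,"tz":0,"wx":0,"wy":0,"wz":0},{"tx":-6,"ty":-40,"tz":0,"wx":0,"wy":0,"wz":0}]}}

```text
t: 40.6
tcp_pos: [493.4, -166.1, 222.6]
orientation: [[-0.942, 0.335, -0.005], [0.335, 0.942, 0.001], [0.005, -0.001, -1.0]]
contact_force: [1.3, -0.2, -6.7]
gripper_width: 20.7
grip_force: 51.0
```

```bash
python3 go.py 470.5 -289.5 225 160.4
```

```text
t 40.6 tcp [ 493.4 -166.1  222.6] psi 160.4 tilt [-0.0054  0.0013] q [-0.32  0.29  0.05  1.33 -0.    0.02] w 20.7 F [ 1.3 -0.2 -6.7]
shift now axes [ -19.7 -123.9   -2.4] wz 0.0
shift after turning [ -19.8 -123.9   -2.4]
untilt rotvec tool deg [-0.03 -0.31 -0.  ] full turn [-0.03 -0.31  0.03]
```

{"fn": "apply_moves", "kwargs": {"deltas": [{"tx":-5,"ty":-36,"tz":0,"wx":0,"wy":0,"wz":0},{"tx":-4,"ty":-30,"tz":0,"wx":0,"wy":0,"wz":0},{"tx":-4,"ty":-25,"tz":5,"wx":0,"wy":0,"wz":0},{"tx":-3,"ty":-20,"tz":10,"wx":0,"wy":0,"wz":0},{"tx":-2,"ty":-12,"tz":18,"wx":0,"wy":0,"wz":0},{"tx":0,"ty":-4,"tz":18,"wx":0,"wy":0,"wz":0},{"tx":0,"ty":0,"tz":18,"wx":0,"wy":0,"wz":0},{"tx":0,"ty":0,"tz":13,"wx":0,"wy":0,"wz":0},{"tx":0,"ty":0,"tz":8,"wx":0,"wy":0,"wz":0},{"tx":0,"ty":0,"tz":4,"wx":0,"wy":0,"wz":0}]}}

```text
t: 41.6
tcp_pos: [468.7, -289.6, 128.3]
orientation: [[-0.942, 0.335, -0.005], [0.335, 0.942, 0.002], [0.005, 0.001, -1.0]]
contact_force: [0.3, -0.1, -5.3]
gripper_width: 21.0
grip_force: 50.9
```

{"fn": "apply_moves", "kwargs": {"deltas": [{"tx":0,"ty":0,"tz":0,"wx":0,"wy":0,"wz":0},{"tx":0,"ty":0,"tz":0,"wx":0,"wy":0,"wz":0},{"tx":0,"ty":0,"tz":0,"wx":0,"wy":0,"wz":0},{"tx":0,"ty":0,"tz":0,"wx":0,"wy":0,"wz":0},{"tx":0,"ty":0,"tz":0,"wx":0,"wy":0,"wz":0},{"tx":0,"ty":0,"tz":0,"wx":0,"wy":0,"wz":0},{"tx":0,"ty":0,"tz":0,"wx":0,"wy":0,"wz":0},{"tx":0,"ty":0,"tz":0,"wx":0,"wy":0,"wz":0},{"tx":0,"ty":0,"tz":0,"wx":0,"wy":0,"wz":0},{"tx":0,"ty":0,"tz":0,"wx":0,"wy":0,"wz":0}]}}

```text
t: 42.6
tcp_pos: [470.5, -290.1, 130.1]
orientation: [[-0.942, 0.335, -0.001], [0.335, 0.942, 0.001], [0.001, 0.0, -1.0]]
contact_force: [-0.3, 0.2, -4.4]
gripper_width: 21.0
grip_force: 51.0
```

```bash
python3 w.py 10; python3 go.py 470.5 -289.5 95 160.4
```

```text
[[325.2, 0.0, 284.2], [0.0, 325.2, 207.5], [0.0, 0.0, 1.0]] [[0.335, -0.908, -0.253, 404.625], [0.942, 0.323, 0.09, -267.505], [0.0, -0.268, 0.963, 270.774], [0.0, 0.0, 0.0, 1.0]]
table z -2.039580834659432
   105 125 10559 [ 449.7 -283.6   69.2   68.3  -19.1] medz 121.3 [285. 195.]
   105 125 602 [ 511.1 -305.3   37.8   23.1   70.9] medz 121.3 [284. 337.]
   80 98 1721 [382.1 -93.1  43.5  35.3  85.7] medz 82.9 [509.  22.]
   80 98 2838 [ 618.8 -110.2   75.2   69.5   -3.2] medz 85.8 [528. 307.]
   5 14 2996 [ 414.1 -269.7   94.5   32.6   69.9] medz 6.0 [286. 126.]
   5 14 2589 [ 618.9 -102.8  110.3  109.4   -3.5] medz 6.0 [480. 259.]
t 42.6 tcp [ 470.5 -290.2  130.1] psi 160.4 tilt [-0.0009  0.0006] q [-0.55  0.41 -0.03  1.13  0.   -0.21] w 21.1 F [ 0.9  0.2 -4.2]
shift now axes [ 0.2  0.6 35.1] wz 0.0
shift after turning [ 0.2  0.6 35.1]
untilt rotvec tool deg [ 0.01 -0.06 -0.  ] full turn [ 0.01 -0.06  0.01]
```

View pics/w10.png

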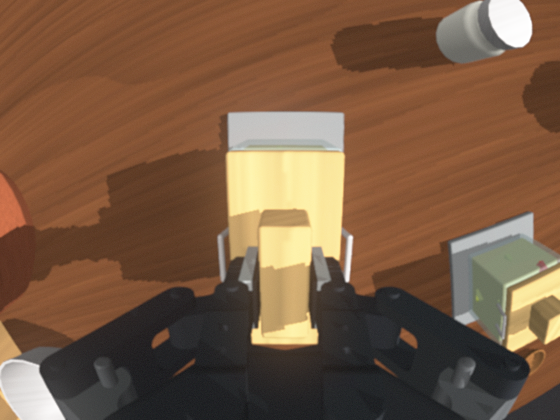

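The oblong jar hangs over the oblong slate; the slate's near edge (row 113, columns 228–344) is parallel to the lid edge (row 151).

```bash
python3 edge.py w10 234 338 100 121 80
```

```text
edge angle 70.4 pt (np.float32(398.2), np.float32(-266.7)) resid 0.15 row 111.5
edge angle 70.42 pt (np.float32(416.5), np.float32(-270.3)) resid 0.06 row 145.5
```

{"fn": "apply_moves", "kwargs": {"deltas": [{"tx":0,"ty":0.6,"tz":6,"wx":0,"wy":0,"wz":0},{"tx":0,"ty":0,"tz":9,"wx":0,"wy":0,"wz":0},{"tx":0,"ty":0,"tz":8,"wx":0,"wy":0,"wz":0},{"tx":0,"ty":0,"tz":5,"wx":0,"wy":0,"wz":0},{"tx":0,"ty":0,"tz":3,"wx":0,"wy":0,"wz":0},{"tx":0,"ty":0,"tz":2,"wx":0,"wy":0,"wz":0},{"tx":0,"ty":0,"tz":1,"wx":0,"wy":0,"wz":0},{"tx":0,"ty":0,"tz":0,"wx":0,"wy":0,"wz":0},{"tx":0,"ty":0,"tz":0,"wx":0,"wy":0,"wz":0},{"tx":0,"ty":0,"tz":0,"wx":0,"wy":0,"wz":0}]}}

```text
t: 43.65
tcp_pos: [470.9, -289.7, 96.5]
orientation: [[-0.942, 0.335, -0.0], [0.335, 0.942, 0.0], [0.0, 0.0, -1.0]]
contact_force: [0.0, -0.1, -5.8]
gripper_width: 21.0
grip_force: 51.0
```

{"fn": "apply_moves", "kwargs": {"deltas": [{"tx":0,"ty":0,"tz":0.4,"wx":0,"wy":0,"wz":0},{"tx":0,"ty":0,"tz":0.4,"wx":0,"wy":0,"wz":0},{"tx":0,"ty":0,"tz":0.3,"wx":0,"wy":0,"wz":0},{"tx":0,"ty":0,"tz":0,"wx":0,"wy":0,"wz":0},{"tx":0,"ty":0,"tz":0,"wx":0,"wy":0,"wz":0},{"tx":0,"ty":0,"tz":0,"wx":0,"wy":0,"wz":0},{"tx":0,"ty":0,"tz":0,"wx":0,"wy":0,"wz":0},{"tx":0,"ty":0,"tz":0,"wx":0,"wy":0,"wz":0},{"tx":0,"ty":0,"tz":0,"wx":0,"wy":0,"wz":0},{"tx":0,"ty":0,"tz":0,"wx":0,"wy":0,"wz":0}]}}

```text
t: 44.65
tcp_pos: [470.7, -289.6, 95.1]
orientation: [[-0.942, 0.335, -0.001], [0.335, 0.942, 0.001], [0.001, 0.0, -1.0]]
contact_force: [-0.1, 0.5, -5.2]
gripper_width: 20.9
grip_force: 51.0
```

{"fn": "apply_moves", "kwargs": {"deltas": [{"tx":0,"ty":0,"tz":0.3,"wx":0,"wy":0,"wz":0},{"tx":0,"ty":0,"tz":0.2,"wx":0,"wy":0,"wz":0},{"tx":0,"ty":0,"tz":0,"wx":0,"wy":0,"wz":0},{"tx":0,"ty":0,"tz":0,"wx":0,"wy":0,"wz":0},{"tx":0,"ty":0,"tz":0,"wx":0,"wy":0,"wz":0},{"tx":0,"ty":0,"tz":0,"wx":0,"wy":0,"wz":0},{"tx":0,"ty":0,"tz":0,"wx":0,"wy":0,"wz":0},{"tx":0,"ty":0,"tz":0,"wx":0,"wy":0,"wz":0},{"tx":0,"ty":0,"tz":0,"wx":0,"wy":0,"wz":0},{"tx":0,"ty":0,"tz":0,"wx":0,"wy":0,"wz":0}]}}

```text
t: 45.65
tcp_pos: [470.7, -289.5, 94.8]
orientation: [[-0.942, 0.335, -0.001], [0.335, 0.942, 0.001], [0.001, 0.0, -1.0]]
contact_force: [-1.9, 1.2, 1.3]
gripper_width: 21.1
grip_force: 51.8
```

Contact. Release and rise.

{"fn": "apply_moves", "kwargs": {"deltas": [{"tx":0,"ty":0,"tz":0,"wx":0,"wy":0,"wz":0},{"tx":0,"ty":0,"tz":0,"wx":0,"wy":0,"wz":0},{"tx":0,"ty":0,"tz":0,"wx":0,"wy":0,"wz":0},{"tx":0,"ty":0,"tz":0,"wx":0,"wy":0,"wz":0},{"tx":0,"ty":0,"tz":0,"wx":0,"wy":0,"wz":0},{"tx":0,"ty":0,"tz":-10,"wx":0,"wy":0,"wz":0},{"tx":0,"ty":0,"tz":-25,"wx":0,"wy":0,"wz":0},{"tx":0,"ty":0,"tz":-40,"wx":0,"wy":0,"wz":0},{"tx":0,"ty":0,"tz":-40,"wx":0,"wy":0,"wz":0},{"tx":0,"ty":0,"tz":-20,"wx":0,"wy":0,"wz":0}], "gripper": 1}}

```text
t: 46.65
tcp_pos: [472.2, -290.5, 234.5]
orientation: [[-0.942, 0.335, 0.005], [0.335, 0.942, -0.003], [-0.006, -0.001, -1.0]]
contact_force: [0.5, -0.9, -0.1]
gripper_width: 85.4
grip_force: 0.0
```

{"fn": "apply_moves", "kwargs": {"deltas": [{"tx":10,"ty":-20,"tz":-10,"wx":0,"wy":0,"wz":0},{"tx":20,"ty":-30,"tz":-10,"wx":0,"wy":0,"wz":0},{"tx":25,"ty":-40,"tz":-10,"wx":0,"wy":0,"wz":0},{"tx":25,"ty":-40,"tz":0,"wx":0,"wy":0,"wz":0},{"tx":25,"ty":-30,"tz":0,"wx":0,"wy":0,"wz":0},{"tx":20,"ty":-15,"tz":0,"wx":0,"wy":0,"wz":0},{"tx":10,"ty":-5,"tz":0,"wx":0,"wy":0,"wz":0},{"tx":0,"ty":0,"tz":0,"wx":0,"wy":0,"wz":0},{"tx":0,"ty":0,"tz":0,"wx":0,"wy":0,"wz":0},{"tx":0,"ty":0,"tz":0,"wx":0,"wy":0,"wz":0}]}}

```text
t: 47.65
tcp_pos: [284.5, -413.5, 259.8]
orientation: [[-0.943, 0.333, -0.0], [0.333, 0.943, 0.0], [0.0, 0.0, -1.0]]
contact_force: [0.5, 0.3, 0.2]
gripper_width: 85.6
grip_force: 0.0
```

```bash
python3 - <<'E'
from rig import *
import numpy as np,cv2
f=grab_frame('top');np.savez('top1.npz',**f);cv2.imwrite('pics/top1.png',f['color'])
E
sed "s/top0/top1/" m0.py > m1.py; python3 m1.py; python3 go.py
```

```text
round_slate(oblj) ztop 121.72362357037355
   102 125 123 [470.5 119.2  32.5  29.3   1.5] medz 115.8 [269. 204.]
   80 98 503 [469.2 119.8  74.7  74.    1.6] medz 87.4 [269. 205.]
   4 17 529 [468.  118.4 115.5 115.    1.6] medz 7.6 [270. 211.]
square_slate(rndj) ztop 121.40825043957489
   102 125 118 [ 618.2 -102.3   28.5   27.9   84.6] medz 114.4 [351. 153.]
   80 98 596 [ 619.  -103.    86.1   75.2   86.6] medz 87.3 [349. 155.]
   4 17 420 [ 617.7 -102.4  109.5  109.4   -3.3] medz 7.5 [339. 167.]
oblong_slate(sqj) ztop 120.53920107160548
   102 125 195 [ 469.3 -290.2   55.7   22.8  -19.2] medz 114.6 [419. 209.]
   80 98 625 [ 469.2 -290.4  110.3   66.8  -19.4] medz 87.0 [415. 210.]
   4 17 526 [ 468.5 -289.8  150.    95.9  -19.5] medz 7.6 [398. 216.]
board ztop 84.95250487072644
   4 17 1956 [570.6 323.8 166.3 127.3 -11.3] medz 11.5 [202. 168.]
bowl [719.  91.   2.]
shaker [377. -87.  86.]
garlic [ 672. -309.   33.]
-0.28342348591445443
t 47.7 tcp [ 284.5 -413.5  259.7] psi 160.5 tilt [-0.0005  0.0005] q [-0.97  0.23  0.07  1.41 -0.   -0.63] w 85.1 F [-0.6  0.6  0.2]
```

View pics/top1.png

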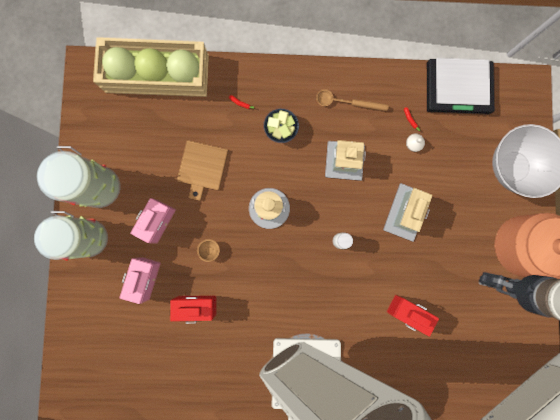

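Each jar stands on the slate of its own shape: round at (269,206), square at (348,155) and oblong at (416,210). Offsets are about 1 mm and angles are within 0.5°. The bowl, shaker and garlic have not moved.

```bash
python3 -c "
from rig import close_job
print(close_job())"
```

```text
the job is handed in; nothing more can be done
None
```

The job is handed in after about 48 s of the 120 s: all three jars stand released on their own slates, within about 1–2 mm of centre and, for the square and oblong ones, about half a degree of the slate edges, and the bowl, shaker and garlic were left where they stood.

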